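# Close a pressure filter holder with its removable crank

### The arm

A 7-joint arm with a two-finger parallel gripper is mounted at the origin on the work surface. World frame = base frame: x ahead of the robot, y to its left, z up, the work surface at z = 0. Lengths are in m, angles in degrees, forces in N, time in s.
With the tool pointing down it reaches from about 0.35 to 0.9 m from the base axis. Payload 19.9 kg.
Tool frame: the origin (TCP) lies midway between the tips of the shut fingers; the grasp point (between the pads) lies 19 mm behind it (ctrl.grip_point_offset is the distance from the TCP to the grasp point, in m); z points along the fingers, y is the direction in which the jaws open and shut (so a half turn about z gives the same grasp; the last joint's range is limited). The gripper opens to 94 mm and grips with 3 to 60 N. Pads are 16 mm wide; open, the fingers measure 119 mm over their backs; the gripper's body (75 mm by 177 mm) begins 78 mm behind the grasp point.
Start: joints at [-75.373, 23.915, -0.59, 92.452, 0.269, 63.638, -3.037], TCP at [0.183, 0.598, 0.205] pointing down, gripper open.
Joint ranges: [-161.28, 161.28], [-22.2, 115.67], [-73.04, 71.86], [3.21, 147.25], [-68.34, 248.33], [10.77, 114.83], [-161.83, 161.83]. Speed limits (degrees/s): [108.29, 108.29, 136.94, 136.94, 172.46, 172.46, 172.46].

### API

Orientations are given as [roll, pitch, yaw] about the fixed x, y, z axes, in that order (R = Rz(yaw) Ry(pitch) Rx(roll)).
In Python, from cell import ctrl, imaging gives the robot as it stands.
- The arm moves only by the tool play_rows, never from a script. Its argument "increments" is a list of rows, each an object of numbers: "wx", "wy", "wz": the turn, a rotation vector about the world's x, y, z in degrees; "x", "y", "z": the shift along the world's x, y, z in cm; "hand": the opening, from -1 (shut) to 1 (fully open), so that 0 is half open. A call has 1 to 8 rows; each row shifts and turns the commanded pose from where the row before left it; what a row does not reach is not made up. A row lasts 1/8 s, in which the tool goes at most 62.5 mm and 10.7 degrees, less where a joint would pass 70% of its speed; a pose out of reach is approached as far as the arm can. A call with a gripper value outside its range is refused whole. The fingers move at their own pace and stop on an object; "squeeze" is the grip in N (left out, the last holds). Time passes only in rows, so rows that do not move let the fingers close. It gives the time, the measured TCP pose, the force and the opening at its end, in the units of the state.
- ctrl.sense(): the state, without advancing time (a new reading comes with each control period).
- imaging.capture(name): name is "scene" or "side" or "wrist"; returns a dict with "frame" (384x512x3 uint8, blue, green, red), "z_map" (384x512 float32, m along the optical axis (not along the pixel's ray), 0 where there is no reading), "fx", "fy", "cx", "cy" (pixels), "R" (3x3) and "t" (3): a world point X has camera coordinates R X + t; the wrist camera has in their place "T_tool_cam" (4x4, takes a point from camera to tool coordinates, whose origin is the TCP and whose axes are the flange's). Camera axes: x right, y down, z forward; pixel columns grow to the right and rows downward; lengths in m; the calibration is good to about 2 mm. The wrist camera is an equidistant fisheye: a pixel r from the principal point sees the ray r / f radians off the axis. A picture is of the moment at which its call begins: read the wrist's pose just before it.
- ctrl.hand_in(): hands the job in, once; it reports no verdict.
Trained networks look in the newest picture that a camera, given by its name, has taken for a name from the list of things; names that differ only in an ending like _2 or _b are one class to them, and where a whole thing is asked for, a point or a joint stands for the part that bears it (a point fixed in the world has none). Each returns a list of dicts, best first, with "score" (0 to 1); they miss things now and then, are a little off and sometimes report something else, mostly with a low value. They report only what shows in the picture. A call takes as long as a camera call. They do not tell look-alikes from the thing itself.
- imaging.regions_of(camera, name): "pixels" (384x512 bool, what is visible of it) and "location" ([column, row] in pixels, amid what is visible of it).
- imaging.landmark_of(camera, name): "location" ([column, row] in pixels: a listed point, or the origin of a listed thing).
The state is a dict: "clock": time; "joints": joint angles; "joint_velocities": joint speeds; "joint_efforts": joint torques, N m; "tcp_pos": TCP position; "ee_rot": TCP orientation; "ft_force": force on the tool from outside, world axes, zero at the start; "moment": the same for the moment, N m; "gripper_width": opening from 0.0 (shut) to 1.0 (fully open).
Only numpy, scipy, OpenCV 4.12 (cv2) and the standard library are available. Lean on these libraries where they do the work, as an engineer would, in place of code of your own. Each camera call takes 0.05 s, during which the arm holds its last target. There are 200 camera calls.

### The job

Close the pressure filter: lift the loose crank from the bench, fit it fully home over the square end of the clamp screw without forcing it down, take it by its grip and wind the screw clockwise until its pad bites on the lid. From that first firm bite give it about a quarter turn more to bed the seal (never as much as half a turn), then let go and leave the crank sitting on the screw. Leave everything else on the bench where it stands.

Things in the scene. Friction and masses are not known exactly. Their poses are not given: they have to be found in the camera images.
- shaft_top (a point): Top centre of the upright clamp screw, 200-206 mm above the bench; z up, x and y square to the flats of its 18 mm square end. The top 7 mm taper to an 11 mm square; the square runs down to a 32 mm round collar 30 mm below this point, where a fitted crank rests. Clockwise from above drives the screw, and a crank on it, down 6 mm per turn against 0.2 N m friction; it stays where left.
- holder: The steel filter holder: flat round body 140 mm across; bridge bar (208 mm along y, 36 mm along x, top 142 mm above the bench) on two tie columns whose nuts reach 152 mm; clamp screw through its middle. Origin under its centre, on the bench, on the screw's axis. about 1.4 to 3.4 turns are left before the screw's pad meets the lid: pads differ by several mm, so it can only be felt.
- lid_top (a point): Top centre of the steel lid's 34 mm boss, 78 mm above the bench under the screw's 30 mm pad. The lid lies on a plastic seal. When the pad meets it, crank torque steps from 0.2 to 1 N m (at the grip: 2.5 to 12 N) within a few degrees and stays so while the seal yields: the lid sinks 1.5 mm per quarter turn and stays down. The screw does not turn back when let go.
- crank_hub (a point): Centre of the crank's hub, half-way up its 46 mm; the crank stands on it, z up. Hub block 38 x 38 mm, sides along x and y, 36 mm tall; on it a flat arm 26 mm wide, 10 mm thick, reaching 95 mm along +x, 23 mm along -x: take the hub from above across y. Below, a square socket 19.6 mm wide, 32 mm deep, flats along x and y. Fully home on the shaft this point is 7 mm below shaft_top.
- crank_grip (a point): Centre of the crank's upright grip: black cylinder, 26 mm across, 70 mm tall, revolving freely on its pin, 80 mm along +x from the hub's axis, 61 mm above crank_hub. It spans 4 to 74 mm above the arm's top. Axes as crank_hub.
- crank: The whole crank, 0.35 to 0.6 kg, centre of mass about 10 mm along +x. Origin at the centre of the hub's underside (the socket's mouth); x along the arm to the grip, z up.
- shaft_end: Tapered tip of the square shaft, 7 mm tall; origin at its base, 7 mm below shaft_top, axes as shaft_top. Never press on it with more than 40 N.
- beaker: Bystander: glass beaker, 68 mm across, 90 mm tall. Origin at its underside.
- spare_seal: Bystander: white plastic seal ring lying flat, 74 mm across, 6 mm thick. Origin at its underside.
- spanner: Bystander: steel spanner, 160 mm long, lying along its x axis.
- amber_bottle: Bystander: amber glass bottle, 72 mm across, 160 mm tall. Origin at its underside.
- flask: Bystander: round-bottom glass flask, 80 mm across, 122 mm tall, standing in a cork ring 110 mm across. Origin at its lowest point, 19 mm above the bench.
- sample_jar: Bystander: clear plastic jar, 56 mm across, 65 mm tall. Origin at its underside.
Not all that is in view belongs to the job. Several things look just like the crank: the one meant starts farthest from the robot's base. What is shaped like the holder but pink is not meant.

How it is judged:
By the outcome, as a careful person would: the job done as asked, in the order asked, and still so for the second after the job is handed in, with the robot touching nothing.
It also fails if it takes over 72 s, if anything falls off the work surface, if the arm or the gripper's body presses on something with over 40 N, if the wrist force passes 120 N, or if a joint passes its speed limit or range.

## Working session

There is one attempt and no reset: what is moved stays moved. The work goes in short steps, Python scripts to look and compute and a tool call to move; the robot and the scene stay as the last step left them, time stands still between calls to the robot, and variables do not carry over. Pictures are saved under pics/ and viewed, about 8 in all and at most 12, crops included, and the job is handed in when it is done.

Besides the shell and the picture viewer there is one more tool, called as a command line: name --argument value ..., lists and objects as JSON in quotes. play_rows: Moves the arm, as the interface text tells. Its arguments: {"type":"object","properties":{"increments":{"type":"array","items":{"type":"object","properties":{"wx":{"type":"number"},"wy":{"type":"number"},"wz":{"type":"number"},"x":{"type":"number"},"y":{"type":"number"},"z":{"type":"number"},"hand":{"type":"number"}}}},"squeeze":{"type":"number"}},"required":["increments"]}

```bash
ls; mkdir -p pics; cat > h.py <<'E'
import numpy as np, cv2
from cell import ctrl, imaging
from scipy.spatial.transform import Rotation as Rn
def world(c,px,depth=None):
    u,v=px; 
    z=depth if depth is not None else c["z_map"][int(round(v)),int(round(u))]
    p=np.array([(u-c["cx"])/c["fx"]*z,(v-c["cy"])/c["fy"]*z,z])
    return c["R"].T@(p-c["t"])
def ray(c,px):
    u,v=px; d=c["R"].T@np.array([(u-c["cx"])/c["fx"],(v-c["cy"])/c["fy"],1.])
    return -c["R"].T@c["t"], d/np.linalg.norm(d)
def at_z(c,px,z):
    o,d=ray(c,px); return o+d*(z-o[2])/d[2]
def proj(c,X):
    p=c["R"]@np.asarray(X)+c["t"]; return np.array([c["fx"]*p[0]/p[2]+c["cx"],c["fy"]*p[1]/p[2]+c["cy"]])
def tri(a,pa,b,pb):
    o1,d1=ray(a,pa);o2,d2=ray(b,pb)
    s=np.linalg.lstsq(np.c_[d1,-d2],o2-o1,rcond=None)[0]
    q1,q2=o1+d1*s[0],o2+d2*s[1]; return (q1+q2)/2,np.linalg.norm(q1-q2)
E
python3 - <<'E'
from h import *
np.set_printoptions(precision=3,suppress=True)
ims=[]
for n in ["scene","side"]:
    c=imaging.capture(n); ims.append(c["frame"].copy())
    print(n,"cam at",-c["R"].T@c["t"])
    for k in ["shaft_top","crank_hub","crank_grip","holder","lid_top","crank"]:
        for r in imaging.landmark_of(n,k)[:6]:
            print(k,round(r["score"],2),np.round(r["location"]), world(c,r["location"]) if 0<=r["location"][1]<384 and 0<=r["location"][0]<512 else None)
for n,i in zip("ab",ims): cv2.imwrite(f"pics/{n}.png",cv2.resize(i,(768,576)))
print(ctrl.sense())
E
```

```text
pics
scene cam at [1.169 0.577 0.755]
shaft_top 0.81 [191. 141.] [ 0.567 -0.229  0.202]
shaft_top 0.66 [277. 115.] [ 0.313 -0.18   0.204]
crank_hub 0.73 [369. 242.] [0.39  0.191 0.031]
crank_hub 0.55 [315. 274.] [0.563 0.168 0.032]
crank_hub 0.33 [192. 141.] [ 0.569 -0.223  0.204]
crank_grip 0.84 [354. 274.] [0.557 0.254 0.092]
crank_grip 0.64 [360. 203.] [0.344 0.126 0.088]
crank_grip 0.18 [263. 357.] [0.8   0.241 0.053]
holder 0.65 [198. 208.] [ 0.606 -0.173  0.049]
holder 0.6 [274. 181.] [ 0.372 -0.13   0.041]
holder 0.48 [195. 140.] [ 0.56  -0.224  0.202]
lid_top 0.85 [276. 157.] [ 0.317 -0.174  0.076]
crank 0.95 [368. 248.] [0.4   0.195 0.023]
side cam at [ 0.319 -0.858  0.733]
shaft_top 0.63 [174. 221.] [0.309 0.106 0.001]
shaft_top 0.56 [294. 218.] [ 0.571 -0.226  0.206]
crank_hub 0.78 [246. 190.] [0.547 0.141 0.048]
crank_hub 0.72 [192. 194.] [0.379 0.169 0.048]
crank_grip 0.96 [242. 163.] [0.556 0.239 0.092]
crank_grip 0.74 [182. 192.] [0.346 0.108 0.099]
holder 0.7 [184. 285.] [ 0.311 -0.229  0.071]
holder 0.6 [288. 282.] [ 0.54  -0.285  0.07 ]
lid_top 0.8 [288. 257.] [ 0.541 -0.278  0.144]
lid_top 0.7 [183. 264.] [ 0.317 -0.17   0.078]
crank 0.74 [247. 200.] [0.551 0.147 0.005]
crank 0.67 [192. 201.] [0.375 0.167 0.021]
{'clock': 0.7, 'joints': array([-75.372,  23.915,  -0.591,  92.454,   0.269,  63.638,  -3.038]), 'joint_velocities': array([-0.099,  0.002, -0.04 ,  0.013,  0.   ,  0.098, -0.005]), 'joint_efforts': array([  0.001, -85.089,   0.638, -42.624,  -0.049,   0.013,  -0.   ]), 'tcp_pos': array([0.183, 0.598, 0.205]), 'ee_rot': array([-179.995,    0.001,  162.993]), 'ft_force': array([ 1.01 ,  0.129, -0.705]), 'moment': array([0.038, 0.021, 0.003]), 'gripper_width': 1.0026510885784958}
```

View pics/a.png

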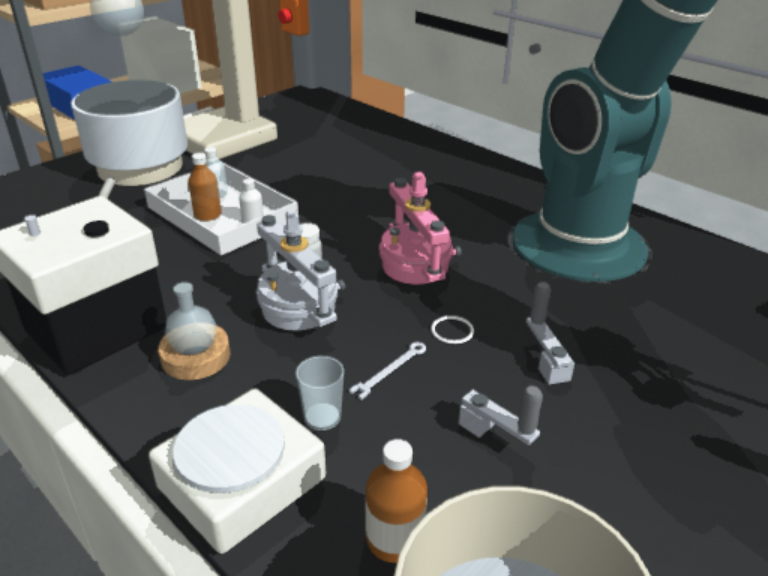

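View pics/b.png

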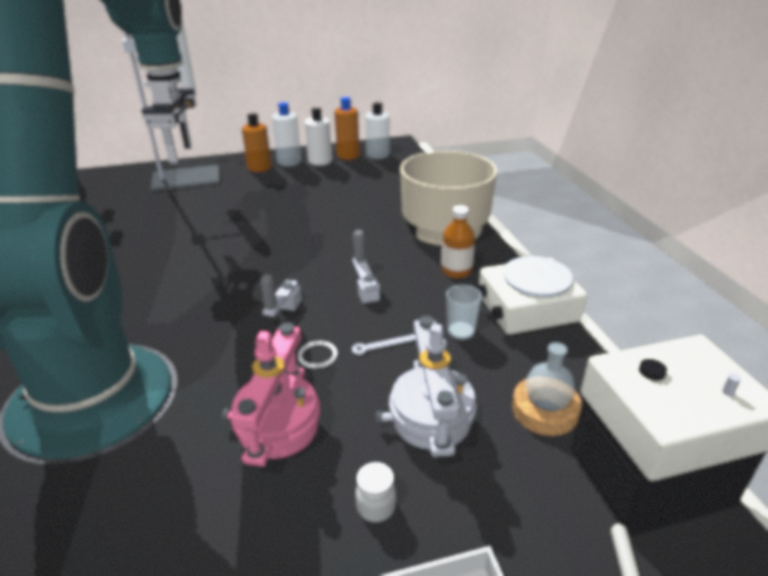

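The networks and pictures agree on two cranks: A at scene (369,242), x≈0.39, y≈0.18, and B at scene (315,274), x≈0.56, y≈0.155. B is about 0.58 m from the base against 0.43 m for A, so B is the one meant. Of the two holders, the steel one at scene (191,141) is meant and the pink one at (277,115) isn't.

```bash
python3 - <<'E'
from h import *
np.set_printoptions(precision=4,suppress=True)
a=imaging.capture("scene"); b=imaging.capture("side")
def L(n,k,near): 
    r=imaging.landmark_of(n,k); return min((x["location"] for x in r),key=lambda p:np.hypot(*(np.array(p)-near)))
P={}
for k,pa,pb in [("shaft_top",(191,141),(294,218)),("crank_hub",(315,274),(246,190)),("crank_grip",(354,274),(242,163))]:
    qa,qb=L("scene",k,pa),L("side",k,pb); P[k]=tri(a,qa,b,qb); print(k,qa,qb,P[k], at_z(a,qa,{"shaft_top":.203,"crank_hub":.023,"crank_grip":.084}[k]))
d=P["crank_grip"][0]-P["crank_hub"][0]; print("yaw",np.degrees(np.arctan2(d[1],d[0])),np.hypot(d[0],d[1]))
f=a["frame"]
cr=np.hstack([cv2.resize(f[225:315,280:400],None,fx=3.3,fy=3.3,interpolation=2),cv2.resize(f[110:200,140:260],None,fx=3.3,fy=3.3,interpolation=2)])
cv2.imwrite("pics/c.png",cr)
w=imaging.capture("wrist"); print(w["T_tool_cam"],w["fx"],w["cx"],w["cy"])
E
```

```text
shaft_top [195.6, 139.7] [292.8, 218.6] (array([ 0.5639, -0.2229,  0.2048]), np.float64(0.0083614124864049)) [ 0.5575 -0.2246  0.203 ]
crank_hub [318.0, 274.7] [248.8, 191.7] (array([0.5578, 0.1677, 0.0251]), np.float64(0.008289454608344534)) [0.5514 0.1675 0.023 ]
crank_grip [351.5, 276.1] [240.1, 163.1] (array([0.5557, 0.2514, 0.084 ]), np.float64(0.00451179012887923)) [0.5585 0.251  0.084 ]
yaw 91.42212303654786 0.08373064543817639
[[-0.0013 -0.9614 -0.2752  0.0814]
 [ 1.     -0.0013 -0.0003 -0.0011]
 [-0.0001 -0.2752  0.9614 -0.1799]
 [ 0.      0.      0.      1.    ]] 297.3186396354542 249.91696608932148 195.06789751463327
```

View pics/c.png

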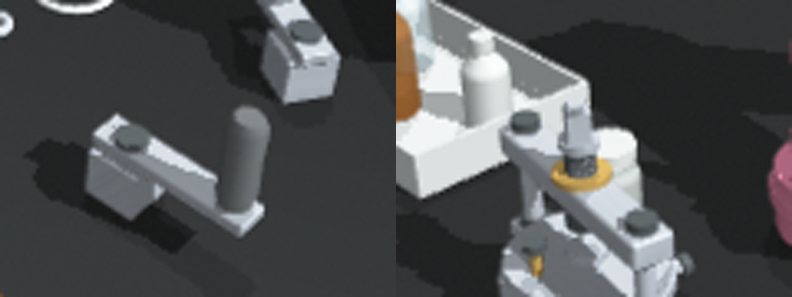

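The crop confirms B: its grip stands 80 mm towards +y of the hub, and the crank's yaw is about 90°. Moving over it now.

play_rows --increments '[{"x": 4.2,"y": -4.4,"z": 0.5,"wz": -9},{"x": 4.2,"y": -4.4,"z": 0.5,"wz": -9},{"x": 4.2,"y": -4.4,"z": 0.5,"wz": -9},{"x": 4.2,"y": -4.4,"z": 0,"wz": -9},{"x": 4.2,"y": -4.4,"wz": -9},{"x": 4.2,"y": -4.4,"wz": -9},{"x": 4.2,"y": -4.4,"wz": -9},{"x": 4.0,"y": -4.4,"wz": -9}]'

```text
schema error: expected keys wx, wy, wz, x, y, z, hand
```

play_rows --increments '[{"x": 2.5,"y": -4},{"x": 1.5,"y": -4},{},{}]'

```text
schema error: expected keys wx, wy, wz, x, y, z, hand
```

```bash
cat >> h.py <<'E'
def wcap():
    s=ctrl.sense(); w=imaging.capture("wrist")
    T=np.eye(4); T[:3,:3]=Rn.from_euler("xyz",s["ee_rot"],degrees=True).as_matrix(); T[:3,3]=s["tcp_pos"]
    w["M"]=T@w["T_tool_cam"]; return w
def wray(w,px):
    d=np.array([px[0]-w["cx"],px[1]-w["cy"]]); r=np.hypot(*d); th=r/w["fx"]
    v=np.r_[np.sin(th)*d/max(r,1e-9),np.cos(th)]; return w["M"][:3,3],w["M"][:3,:3]@v
def wz(w,px,z):
    o,d=wray(w,px); return o+d*(z-o[2])/d[2]
def wproj(w,X):
    v=w["M"][:3,:3].T@(np.asarray(X)-w["M"][:3,3]); a=np.arctan2(np.hypot(v[0],v[1]),v[2]); n=np.hypot(v[0],v[1])
    return np.array([w["cx"],w["cy"]])+w["fx"]*a*v[:2]/n
def wdep(w,z0,z1,near,rad):
    "world points from the depth map in a height band near a place"
    h,wd=w["z_map"].shape; U,V=np.meshgrid(np.arange(wd),np.arange(h))
    dx,dy=U-w["cx"],V-w["cy"]; r=np.hypot(dx,dy)+1e-9; th=r/w["fx"]
    Z=w["z_map"]; t=np.tan(th)*Z
    P=np.stack([t*dx/r,t*dy/r,Z],-1)@w["M"][:3,:3].T+w["M"][:3,3]
    m=(Z>0)&(th<1.3)&(P[...,2]>z0)&(P[...,2]<z1)&(np.hypot(P[...,0]-near[0],P[...,1]-near[1])<rad)
    return P[m],m
E
python3 - <<'E'
from h import *
np.set_printoptions(precision=4,suppress=True)
w=wcap(); s=ctrl.sense(); print(s["clock"],s["tcp_pos"],s["ee_rot"],s["joints"])
for k,z in [("crank_hub",.046),("crank_grip",.12)]:
    for r in imaging.landmark_of("wrist",k)[:3]: print(k,r["score"],r["location"],wz(w,r["location"],z))
P,m=wdep(w,.038,.055,(.557,.167),.16); print(len(P),np.median(P[:,2]))
rc=cv2.minAreaRect((P[:,:2]*1000).astype(np.float32)); print(rc)
cv2.imwrite("pics/w1.png",cv2.resize(np.where(m[...,None],w["frame"]//2+np.uint8([0,100,0]),w["frame"]).astype(np.uint8),(768,576)))
np.save("P1.npy",P)
E
```

```text
1.2 [0.1828 0.5977 0.2054] [-179.9952    0.004   162.9974] [-75.3735  23.9157  -0.5891  92.4524   0.2707  63.6383  -3.0349]
0 nan
((0.0, 0.0), (0.0, 0.0), 0.0)
  return _methods._mean(a, axis=axis, dtype=dtype,
  ret = ret.dtype.type(ret / rcount)
```

View pics/w1.png

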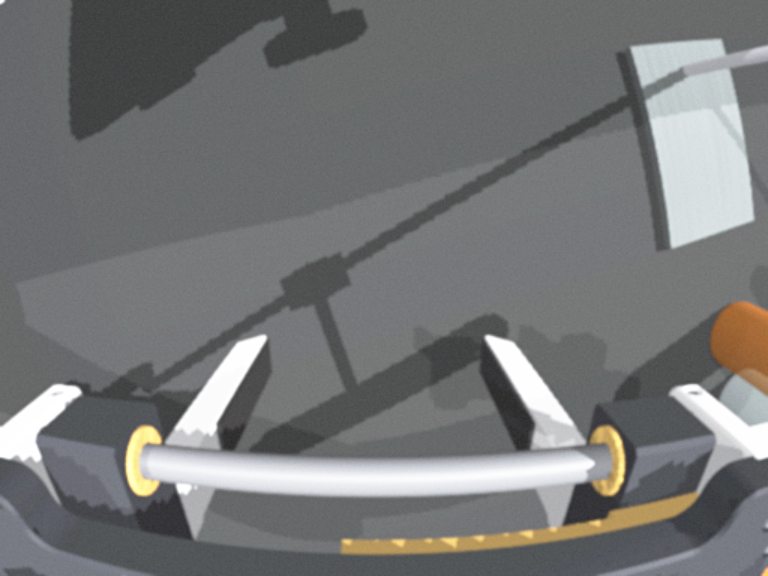

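play_rows --increments '[{"x": 4.2,"y": -4.4,"z": 0.5,"wx": 0,"wy": 0,"wz": -9,"hand": 1},{"x": 4.2,"y": -4.4,"z": 0.5,"wx": 0,"wy": 0,"wz": -9,"hand": 1},{"x": 4.2,"y": -4.4,"z": 0.5,"wx": 0,"wy": 0,"wz": -9,"hand": 1},{"x": 4.2,"y": -4.4,"z": 0.5,"wx": 0,"wy": 0,"wz": -9,"hand": 1},{"x": 4.2,"y": -4.4,"z": 0.5,"wx": 0,"wy": 0,"wz": -9,"hand": 1},{"x": 4.2,"y": -4.4,"z": 0.5,"wx": 0,"wy": 0,"wz": -9,"hand": 1},{"x": 4.2,"y": -4.4,"z": 0.5,"wx": 0,"wy": 0,"wz": -9,"hand": 1},{"x": 4.0,"y": -4.4,"z": 0.5,"wx": 0,"wy": 0,"wz": -9,"hand": 1}]'

```text
clock: 2.3
tcp_pos: [0.518, 0.2441, 0.2459]
ee_rot: [180.0, -0.0, 90.7]
ft_force: [0.8, 1.1, 0.7]
gripper_width: 1.0
```

play_rows --increments '[{"x": 2.5,"y": -4,"z": 0,"wx": 0,"wy": 0,"wz": 0,"hand": 1},{"x": 1.5,"y": -4,"z": 0,"wx": 0,"wy": 0,"wz": 0,"hand": 1},{"x": 0,"y": 0,"z": 0,"wx": 0,"wy": 0,"wz": 0,"hand": 1},{"x": 0,"y": 0,"z": 0,"wx": 0,"wy": 0,"wz": 0,"hand": 1}]'

```text
clock: 2.8
tcp_pos: [0.5565, 0.1663, 0.2454]
ee_rot: [-180.0, -0.0, 91.0]
ft_force: [0.1, 0.9, -0.3]
gripper_width: 0.999
```

```bash
cat > look.py <<'E'
from h import *
np.set_printoptions(precision=4,suppress=True)
w=wcap(); s=ctrl.sense(); print(s["clock"],s["tcp_pos"],s["ee_rot"],s["joints"])
for k,z in [("crank_hub",.046),("crank_grip",.12)]:
    for r in imaging.landmark_of("wrist",k)[:3]: print(k,r["score"],r["location"],wz(w,r["location"],z))
P,m=wdep(w,.038,.055,(.557,.19),.12); print(len(P),np.median(P[:,2]))
rc=cv2.minAreaRect((P[:,:2]*1000).astype(np.float32)); print(rc)
cv2.imwrite("pics/w2.png",cv2.resize(np.where(m[...,None],w["frame"]//2+np.uint8([0,100,0]),w["frame"]).astype(np.uint8),(768,576)))
np.save("P1.npy",P)
E
python3 look.py
```

```text
2.85 [0.5564 0.1668 0.2454] [-179.9852   -0.0205   91.0716] [-40.5034  18.5863  26.1711  97.0324  -8.8479  66.4357 -10.8932]
crank_hub 0.64 [122.8, 156.3] [0.3806 0.1896 0.046 ]
crank_hub 0.56 [240.4, 170.7] [0.5426 0.1701 0.046 ]
crank_grip 0.88 [243.5, 108.2] [0.5472 0.2499 0.12  ]
crank_grip 0.78 [87.4, 209.2] [0.3591 0.1375 0.12  ]
1367 0.04687105287110388
((547.0755615234375, 202.76011657714844), (34.61013412475586, 117.64021301269531), 0.0864238291978836)
```

View pics/w2.png

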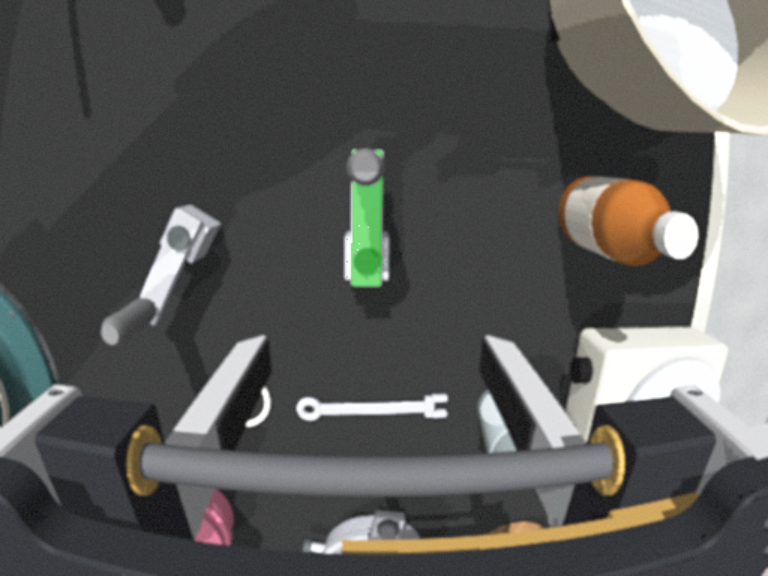

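```bash
python3 - <<'E'
import numpy as np
P=np.load("P1.npy"); P=P[P[:,2]>.043]
ys=np.arange(.147,.235,.008); r=[]
for y in ys:
    q=P[abs(P[:,1]-y)<.004]
    if len(q)>20: r.append((y,(q[:,0].min()+q[:,0].max())/2,np.ptp(q[:,0]),q[:,2].mean()))
r=np.array(r); print(np.round(r,4)); f=np.polyfit(r[:,0],r[:,1],1); print("yaw",90-np.degrees(np.arctan(f[0])),"x at .1667",np.polyval(f,.1667), P[:,1].min(),P[:,1].max())
E
```

```text
[[0.147  0.5469 0.0252 0.0466]
 [0.155  0.5468 0.025  0.0479]
 [0.163  0.5467 0.0249 0.0503]
 [0.171  0.5466 0.0248 0.0501]
 [0.179  0.5465 0.0247 0.0473]
 [0.187  0.547  0.0233 0.0467]
 [0.195  0.5469 0.0233 0.0466]
 [0.203  0.5468 0.0231 0.0467]
 [0.211  0.5473 0.0242 0.0466]
 [0.219  0.5472 0.0243 0.0465]
 [0.227  0.5472 0.0242 0.0466]]
yaw 89.60189845233907 x at .1667 0.5467554758158729 0.14392466384157038 0.2615956938249328
```

play_rows --increments '[{"x": -0.9,"y": 0,"z": -4,"wx": 0,"wy": 0,"wz": 0,"hand": 1},{"x": 0,"y": 0,"z": -4,"wx": 0,"wy": 0,"wz": -1,"hand": 1},{"x": 0,"y": 0,"z": -4,"wx": 0,"wy": 0,"wz": 0,"hand": 1},{"x": 0,"y": 0,"z": 0,"wx": 0,"wy": 0,"wz": 0,"hand": 1}]'

```text
clock: 3.45
tcp_pos: [0.5461, 0.1659, 0.1235]
ee_rot: [-179.8, 0.1, 90.1]
ft_force: [-0.4, -0.4, 1.0]
gripper_width: 1.0
```

```bash
sed -i 's/w2.png/w3.png/' look.py; python3 look.py; python3 - <<'E'
import numpy as np
P=np.load("P1.npy"); P=P[P[:,2]>.043]
r=[]
for y in np.arange(.147,.235,.008):
    q=P[abs(P[:,1]-y)<.004]
    if len(q)>20: r.append((y,(q[:,0].min()+q[:,0].max())/2,np.ptp(q[:,0]),q[:,2].mean()))
print(np.round(r,4), P[:,1].min(),P[:,1].max())
E
```

```text
3.5 [0.5474 0.1661 0.1255] [-179.922     0.0418   90.0434] [-39.0669  25.2706  24.3154 105.0022 -12.7777  52.5048  -8.9235]
crank_hub 0.85 [253.2, 194.7] [0.5473 0.172  0.046 ]
crank_grip 0.95 [254.2, 106.5] [0.5473 0.249  0.12  ]
crank_grip 0.79 [42.7, 255.1] [0.369  0.1399 0.12  ]
2701 0.04679413563727347
((545.9773559570312, 203.28916931152344), (36.39494323730469, 116.14689636230469), 1.1695462465286255)
[[0.147  0.5467 0.0251 0.0465]
 [0.155  0.5468 0.0248 0.0479]
 [0.163  0.5467 0.0247 0.0503]
 [0.171  0.5467 0.0244 0.05  ]
 [0.179  0.5471 0.0252 0.0473]
 [0.187  0.5467 0.026  0.0465]
 [0.195  0.5467 0.0258 0.0466]
 [0.203  0.5466 0.0255 0.0465]
 [0.211  0.5466 0.0254 0.0465]
 [0.219  0.5471 0.0244 0.0465]
 [0.227  0.547  0.0243 0.0466]] 0.14533843909589683 0.2611864376089449
```

View pics/w3.png

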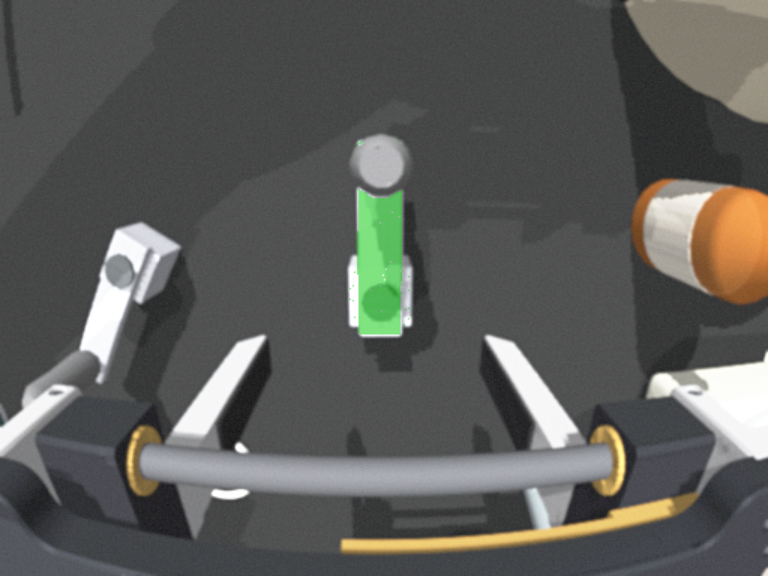

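The hub axis is at (0.547, 0.167), yaw 90°, and the hub top reads 0.0465 m, which matches 46 mm. The fingers straddle it.

play_rows --increments '[{"x": 0,"y": 0.1,"z": -4,"wx": 0,"wy": 0,"wz": 0,"hand": 1},{"x": 0,"y": 0,"z": -4,"wx": 0,"wy": 0,"wz": 0,"hand": 1},{"x": 0,"y": 0,"z": -2.5,"wx": 0,"wy": 0,"wz": 0,"hand": 0.3},{"x": 0,"y": 0,"z": -1,"wx": 0,"wy": 0,"wz": 0,"hand": 0},{"x": 0,"y": 0,"z": 0,"wx": 0,"wy": 0,"wz": 0,"hand": -0.6},{"x": 0,"y": 0,"z": 0,"wx": 0,"wy": 0,"wz": 0,"hand": -0.6},{"x": 0,"y": 0,"z": 0,"wx": 0,"wy": 0,"wz": 0,"hand": -0.6},{"x": 0,"y": 0,"z": 0,"wx": 0,"wy": 0,"wz": 0,"hand": -0.6}]' --squeeze 35

```text
clock: 4.6
tcp_pos: [0.5482, 0.1668, 0.011]
ee_rot: [180.0, -0.0, 90.0]
ft_force: [1.4, -0.2, 3.7]
gripper_width: 0.401
```

play_rows --increments '[{"x": 0,"y": 0,"z": 3,"wx": 0,"wy": 0,"wz": 0,"hand": -0.6},{"x": 0,"y": 0,"z": 6,"wx": 0,"wy": 0,"wz": 0,"hand": -0.6},{"x": 0,"y": 0,"z": 6,"wx": 0,"wy": 0,"wz": 0,"hand": -0.6},{"x": 0,"y": -1,"z": 6,"wx": 0,"wy": 0,"wz": 0,"hand": -0.6},{"x": 1,"y": -4,"z": 4,"wx": 0,"wy": 0,"wz": 0,"hand": -0.6},{"x": 1,"y": -5,"z": 1,"wx": 0,"wy": 0,"wz": 0,"hand": -0.6},{"x": 1,"y": -5,"z": 0,"wx": 0,"wy": 0,"wz": 0,"hand": -0.6},{"x": 1,"y": -5,"z": 0,"wx": 0,"wy": 0,"wz": 0,"hand": -0.6}]'

```text
clock: 5.6
tcp_pos: [0.5876, -0.0348, 0.2705]
ee_rot: [-180.0, -0.0, 90.0]
ft_force: [1.2, -0.0, -3.9]
gripper_width: 0.399
```

play_rows --increments '[{"x": 1,"y": -5,"z": 0,"wx": 0,"wy": 0,"wz": 0,"hand": -0.6},{"x": 1,"y": -5,"z": 0,"wx": 0,"wy": 0,"wz": 0,"hand": -0.6},{"x": 1,"y": -5,"z": 0,"wx": 0,"wy": 0,"wz": 0,"hand": -0.6},{"x": 1,"y": -5,"z": 0,"wx": 0,"wy": 0,"wz": 0,"hand": -0.6},{"x": 1,"y": -3,"z": 0,"wx": 0,"wy": 0,"wz": 0,"hand": -0.6},{"x": 0.5,"y": -1,"z": 0,"wx": 0,"wy": 0,"wz": 0,"hand": -0.6},{"x": 0,"y": 0,"z": 0,"wx": 0,"wy": 0,"wz": 0,"hand": -0.6}]'

```text
clock: 6.48
tcp_pos: [0.6427, -0.2732, 0.2699]
ee_rot: [-179.9, -0.0, 90.0]
ft_force: [0.9, 0.0, -4.0]
gripper_width: 0.402
```

```bash
python3 - <<'E'
from h import *
np.set_printoptions(precision=4,suppress=True)
w=wcap(); s=ctrl.sense(); print(s["clock"],s["tcp_pos"],s["ee_rot"],s["joints"],s["ft_force"],s["gripper_width"])
for r in imaging.landmark_of("wrist","shaft_top")[:3]: print(r["score"],r["location"],wz(w,r["location"],.203))
P,m=wdep(w,.185,.215,(.562,-.225),.04); print(len(P),P[:,:].min(0),P.max(0))
T=P[P[:,2]>.198]; print("top",len(T),T.mean(0)); print(cv2.minAreaRect((T[:,:2]*1000).astype(np.float32)))
np.savez("w4.npz",**{k:w[k] for k in ["frame","z_map","fx","cx","cy","M"]})
u,v=wproj(w,[.563,-.224,.203]).astype(int); print(u,v)
f=w["frame"]; u=min(max(u,60),450); v=min(max(v,50),330)
cr=cv2.resize(f[v-45:v+45,u-55:u+55],None,fx=5,fy=5,interpolation=cv2.INTER_CUBIC)
cv2.imwrite("pics/w4.png",np.vstack([cr]) )
cv2.imwrite("pics/w4f.png",f)
E
```

```text
6.525 [ 0.6428 -0.2724  0.2701] [-179.9657   -0.0344   90.0305] [ -1.1101  32.4005  34.1583  77.005  -18.0751  76.0322  33.248 ] [-0.5365  0.9082 -3.0182] 0.4061265109414369
0.92 [156.5, 153.4] [ 0.5606 -0.2268  0.203 ]
0.21 [183.6, 139.2] [ 0.5854 -0.2153  0.203 ]
510 [ 0.5484 -0.2371  0.1853] [ 0.5724 -0.2125  0.2082]
top 392 [ 0.5618 -0.2239  0.204 ]
((560.202880859375, -224.40585327148438), (18.178258895874023, 17.576496124267578), 60.48809051513672)
158 150
```

View pics/w4.png

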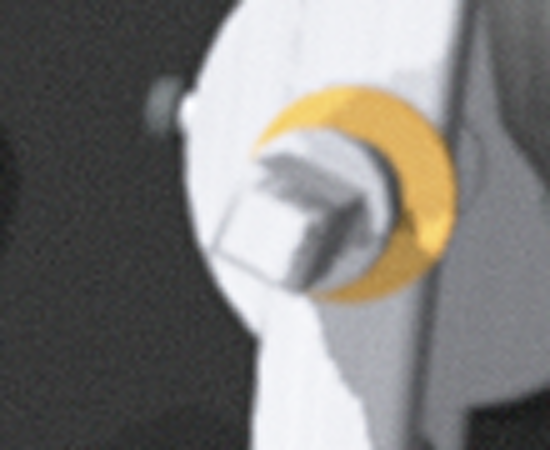

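```bash
cat > fit.py <<'E'
from h import *
from scipy.optimize import least_squares
import sys
np.set_printoptions(precision=4,suppress=True)
def fit(w,c0,H0=.203):
    P,m=wdep(w,.170,.212,c0,.02)
    T=P[P[:,2]>H0-.004]
    top=np.percentile(P[:,2],97)
    def half(z): # half width of square at depth below top
        return np.where(z<0,.0055,np.where(z<.007,.0055+.0035*z/.007,.009))
    def res(p,P=P):
        c,s=np.cos(p[2]),np.sin(p[2]); d=P[:,:2]-p[:2]
        q=np.stack([c*d[:,0]+s*d[:,1],-s*d[:,0]+c*d[:,1]],1); r=np.abs(q).max(1)
        rs=(r-half(p[3]-P[:,2]))
        rt=P[:,2]-p[3]                # distance to the top plane
        return np.where((r<.0055),np.where(rt>-.003,rt,rs),rs)
    best=None
    for a in np.radians(range(-45,45,15)):
        o=least_squares(res,[*c0,a,H0],loss="soft_l1",f_scale=.0007,x_scale=[.001,.001,.1,.001])
        if best is None or o.cost<best.cost: best=o
    print("n",len(P),"xy",best.x[:2],"yaw",np.degrees(best.x[2]),"top",best.x[3],"rms med",np.median(abs(res(best.x))))
    return best.x
if __name__=="__main__":
    w=dict(np.load(sys.argv[1])); x=fit(w,(.561,-.225))
    f=cv2.resize(w["frame"],None,fx=4,fy=4,interpolation=cv2.INTER_CUBIC)
    for h,dz,col in [(.0055,0,(0,0,255)),(.009,.007,(0,200,0)),(.009,.03,(255,0,0))]:
        q=[wproj(w,[x[0]+h*(np.cos(x[2])*i-np.sin(x[2])*j),x[1]+h*(np.sin(x[2])*i+np.cos(x[2])*j),x[3]-dz]) for i,j in [(1,1),(-1,1),(-1,-1),(1,-1)]]
        cv2.polylines(f,[np.int32((np.array(q)+.5)*4)],True,col,1)
    u,v=(wproj(w,[x[0],x[1],x[3]])*4).astype(int)
    cv2.imwrite(sys.argv[2],cv2.resize(f[max(v-130,0):v+130,max(u-150,0):u+150],None,fx=2,fy=2))
E
python3 fit.py w4.npz pics/w5.png
```

```text
n 893 xy [ 0.5608 -0.2244] yaw -28.223193808287103 top 0.20617316025866309 rms med 0.0006987906466587347
```

View pics/w5.png

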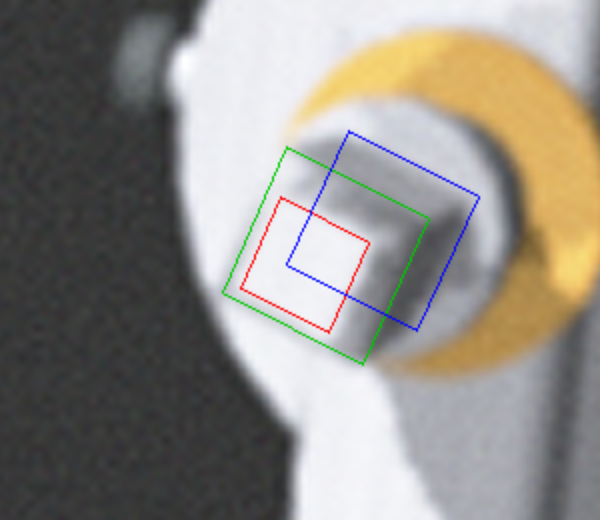

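```bash
python3 - <<'E'
from h import *
np.set_printoptions(precision=4,suppress=True)
w=dict(np.load("w4.npz")); t=np.array([.6428,-.2724,.2701])
P,m=wdep(w,.297,.312,t[:2]+[0,.05],.09); P=P-t
print(len(P),P[:,2].mean(),P[:,1].max(),P[:,1].min())
for y in np.arange(.02,.1,.01):
    q=P[(abs(P[:,1]-y)<.005)]
    if len(q): print(round(y,3),len(q),q[:,0].min(),q[:,0].max(),(q[:,0].min()+q[:,0].max())/2)
G,m=wdep(w,.36,.40,t[:2]+[0,.08],.04); G=G-t; print("grip top",len(G),(G.max(0)+G.min(0))/2,np.ptp(G,axis=0))
E
```

```text
7281 0.03592061199152628 0.058411296326295936 -0.023247192229880198
0.02 853 -0.01861302758018235 0.011350138198196746 -0.003631444690992802
0.03 914 -0.014320364675834862 0.011166640103569603 -0.0015768622861326298
0.04 974 -0.014750513984142177 0.011350742707061046 -0.0016998856385405658
0.05 1012 -0.013939644739305757 0.011304811131314763 -0.001317416803995497
0.06 139 -0.013689813286292707 0.01113322415554241 -0.0012782945653751487
grip top 7831 [-0.0013  0.0794  0.1058] [0.0266 0.0263 0.0121]
```

play_rows --increments '[{"x": -2,"y": 1.2,"z": 0,"wx": 0,"wy": 0,"wz": -7,"hand": -0.6},{"x": -2,"y": 1.2,"z": 0,"wx": 0,"wy": 0,"wz": -7,"hand": -0.6},{"x": -2,"y": 1.2,"z": 0,"wx": 0,"wy": 0,"wz": -7,"hand": -0.6},{"x": -2.1,"y": 1.2,"z": -1,"wx": 0,"wy": 0,"wz": -7,"hand": -0.6},{"x": 0,"y": 0,"z": -1.5,"wx": 0,"wy": 0,"wz": 0,"hand": -0.6},{"x": 0,"y": 0,"z": -1.5,"wx": 0,"wy": 0,"wz": 0,"hand": -0.6},{"x": 0,"y": 0,"z": 0,"wx": 0,"wy": 0,"wz": 0,"hand": -0.6},{"x": 0,"y": 0,"z": 0,"wx": 0,"wy": 0,"wz": 0,"hand": -0.6}]'

```text
clock: 7.58
tcp_pos: [0.5621, -0.2257, 0.2306]
ee_rot: [180.0, 0.0, 62.0]
ft_force: [0.2, 0.1, -3.4]
gripper_width: 0.401
```

```bash
python3 - <<'E'
from h import *
np.set_printoptions(precision=4,suppress=True)
s=ctrl.sense(); print(s["clock"],s["tcp_pos"],s["ee_rot"],s["joints"],s["ft_force"],s["moment"])
a=imaging.capture("scene"); b=imaging.capture("side"); o=[]
for c in (a,b):
    u,v=proj(c,[.562,-.224,.21]).astype(int); o.append(cv2.resize(c["frame"][v-40:v+40,u-40:u+40],(390,390),interpolation=cv2.INTER_CUBIC))
cv2.imwrite("pics/f1.png",np.hstack(o))
E
```

```text
7.575 [ 0.5621 -0.2257  0.2306] [179.9939   0.0225  62.006 ] [-11.7938  24.964   41.3142  94.8212 -17.6071  66.9081   5.8549] [ 0.189   0.0786 -3.3829] [-0.1049  0.1101 -0.0342]
```

View pics/f1.png

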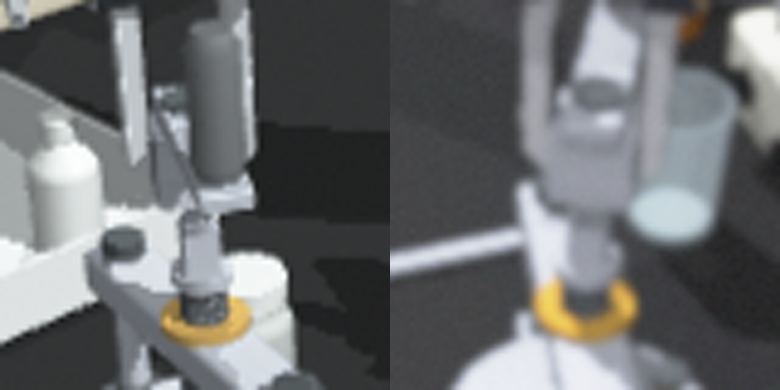

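play_rows --increments '[{"x": 0,"y": 0.15,"z": -0.5,"wx": 0,"wy": 0,"wz": 0,"hand": -0.6},{"x": 0,"y": 0,"z": -0.5,"wx": 0,"wy": 0,"wz": 0,"hand": -0.6},{"x": 0,"y": 0,"z": -0.3,"wx": 0,"wy": 0,"wz": 0,"hand": -0.6},{"x": 0,"y": 0,"z": -0.3,"wx": 0,"wy": 0,"wz": 0,"hand": -0.6},{"x": 0,"y": 0,"z": 0,"wx": 0,"wy": 0,"wz": 0,"hand": -0.6}]'

```text
clock: 8.3
tcp_pos: [0.5617, -0.2238, 0.2142]
ee_rot: [-180.0, 0.0, 62.0]
ft_force: [-0.2, 0.1, -3.2]
gripper_width: 0.398
```

play_rows --increments '[{"x": 0,"y": 0,"z": -0.2,"wx": 0,"wy": 0,"wz": 0,"hand": -0.6},{"x": 0,"y": 0,"z": -0.2,"wx": 0,"wy": 0,"wz": 0,"hand": -0.6},{"x": 0,"y": 0,"z": -0.1,"wx": 0,"wy": 0,"wz": 0,"hand": -0.6},{"x": 0,"y": 0,"z": 0,"wx": 0,"wy": 0,"wz": 0,"hand": -0.6}]'

```text
clock: 8.8
tcp_pos: [0.5617, -0.224, 0.2094]
ee_rot: [-180.0, 0.0, 62.0]
ft_force: [-0.5, -1.6, -3.8]
gripper_width: 0.4
```

play_rows --increments '[{"x": 0,"y": 0,"z": -0.15,"wx": 0,"wy": 0,"wz": 0,"hand": -0.6},{"x": 0,"y": 0,"z": -0.1,"wx": 0,"wy": 0,"wz": 0,"hand": -0.6},{"x": 0,"y": 0,"z": 0,"wx": 0,"wy": 0,"wz": 0,"hand": -0.6}]'

```text
clock: 9.18
tcp_pos: [0.5617, -0.224, 0.2069]
ee_rot: [-180.0, 0.0, 62.0]
ft_force: [-0.6, -2.2, -4.5]
gripper_width: 0.402
```

play_rows --increments '[{"x": 0,"y": -0.05,"z": -0.15,"wx": 0,"wy": 0,"wz": 0,"hand": -0.6},{"x": 0,"y": 0,"z": -0.15,"wx": 0,"wy": 0,"wz": 0,"hand": -0.6},{"x": 0,"y": 0,"z": -0.1,"wx": 0,"wy": 0,"wz": 0,"hand": -0.6},{"x": 0,"y": 0,"z": 0,"wx": 0,"wy": 0,"wz": 0,"hand": -0.6}]'

```text
clock: 9.68
tcp_pos: [0.5617, -0.2243, 0.2028]
ee_rot: [-180.0, 0.0, 62.0]
ft_force: [-1.4, -0.4, -5.1]
gripper_width: 0.4
```

play_rows --increments '[{"x": 0,"y": 0,"z": -0.3,"wx": 0,"wy": 0,"wz": 0,"hand": -0.6},{"x": 0,"y": 0,"z": -0.3,"wx": 0,"wy": 0,"wz": 0,"hand": -0.6},{"x": 0,"y": 0,"z": -0.3,"wx": 0,"wy": 0,"wz": 0,"hand": -0.6},{"x": 0,"y": 0,"z": -0.2,"wx": 0,"wy": 0,"wz": 0,"hand": -0.6},{"x": 0,"y": 0,"z": 0,"wx": 0,"wy": 0,"wz": 0,"hand": -0.6}]'

```text
clock: 10.3
tcp_pos: [0.5617, -0.2243, 0.1917]
ee_rot: [-180.0, 0.0, 62.0]
ft_force: [0.2, -1.1, -3.6]
gripper_width: 0.4
```

play_rows --increments '[{"x": 0,"y": 0,"z": -0.15,"wx": 0,"wy": 0,"wz": 0,"hand": -0.6},{"x": 0,"y": 0,"z": -0.1,"wx": 0,"wy": 0,"wz": 0,"hand": -0.6},{"x": 0,"y": 0,"z": 0,"wx": 0,"wy": 0,"wz": 0,"hand": -0.6}]'

```text
clock: 10.68
tcp_pos: [0.5618, -0.2243, 0.1893]
ee_rot: [-180.0, 0.0, 62.0]
ft_force: [0.1, 0.6, -3.9]
gripper_width: 0.402
```

play_rows --increments '[{"x": 0,"y": 0,"z": -0.1,"wx": 0,"wy": 0,"wz": 0,"hand": -0.6},{"x": 0,"y": 0,"z": -0.1,"wx": 0,"wy": 0,"wz": 0,"hand": -0.6},{"x": 0,"y": 0,"z": 0,"wx": 0,"wy": 0,"wz": 0,"hand": -0.6}]'

```text
clock: 11.05
tcp_pos: [0.5618, -0.2243, 0.1873]
ee_rot: [-180.0, 0.0, 62.0]
ft_force: [-0.5, 0.3, -4.6]
gripper_width: 0.403
```

play_rows --increments '[{"x": 0,"y": 0,"z": -0.1,"wx": 0,"wy": 0,"wz": 0,"hand": -0.6},{"x": 0,"y": 0,"z": 0,"wx": 0,"wy": 0,"wz": 0,"hand": -0.6}]'

```text
clock: 11.3
tcp_pos: [0.5619, -0.2244, 0.1867]
ee_rot: [180.0, -0.0, 62.0]
ft_force: [-2.0, 0.4, 2.0]
gripper_width: 0.401
```

play_rows --increments '[{"x": 0,"y": 0,"z": -0.08,"wx": 0,"wy": 0,"wz": 0,"hand": -0.6},{"x": 0,"y": 0,"z": 0,"wx": 0,"wy": 0,"wz": 0,"hand": -0.6}]'

```text
clock: 11.55
tcp_pos: [0.5619, -0.2244, 0.1866]
ee_rot: [180.0, -0.0, 62.0]
ft_force: [-6.5, 4.0, 13.4]
gripper_width: 0.404
```

It touched at TCP z 0.1866, the collar height expected from the measured shaft top of 0.206. I'll ease off, release and rise clear of the grip.

play_rows --increments '[{"x": 0,"y": 0,"z": 0.12,"wx": 0,"wy": 0,"wz": 0,"hand": -0.6},{"x": 0,"y": 0,"z": 0,"wx": 0,"wy": 0,"wz": 0,"hand": 0.4},{"x": 0,"y": 0,"z": 0,"wx": 0,"wy": 0,"wz": 0,"hand": 0.4},{"x": 0,"y": 0,"z": 2,"wx": 0,"wy": 0,"wz": 0,"hand": 0.4},{"x": 0,"y": 0,"z": 4,"wx": 0,"wy": 0,"wz": 0,"hand": 0.4},{"x": 0,"y": 0,"z": 5,"wx": 0,"wy": 0,"wz": 0,"hand": 0.4},{"x": 0,"y": 0,"z": 3,"wx": 0,"wy": 0,"wz": 0,"hand": 0.4},{"x": 0,"y": 0,"z": 0,"wx": 0,"wy": 0,"wz": 0,"hand": 0.4}]'

```text
clock: 12.55
tcp_pos: [0.5624, -0.2251, 0.3303]
ee_rot: [179.8, -0.1, 62.0]
ft_force: [-0.1, 0.1, -0.5]
gripper_width: 0.699
```

```bash
python3 - <<'E'
from h import *
np.set_printoptions(precision=4,suppress=True)
w=wcap(); s=ctrl.sense(); t=s["tcp_pos"]; print(s["clock"],t,s["ee_rot"],s["ft_force"])
P,m=wdep(w,.215,.232,(.575,-.2),.1); print("arm top z",np.median(P[:,2]),len(P))
(c,sz,an)=cv2.minAreaRect((P[:,:2]*1000).astype(np.float32)); print(c,sz,an)
G,_=wdep(w,.288,.302,(.5995,-.1537),.03); print("grip top",len(G),(G.max(0)+G.min(0))/2,np.ptp(G,axis=0))
for n,c in (("scene",imaging.capture("scene")),("side",imaging.capture("side"))):
  for r in imaging.landmark_of(n,"crank_grip")[:3]: print(n,r["score"],r["location"],at_z(c,r["location"],.26))
# circle table: offsets from 62 deg, cumulative rounding
th=np.radians(62-12*np.arange(0,31)); q=np.round(8*np.c_[np.cos(th),np.sin(th)],2)
print([(62-12*i,*np.round(d,2)) for i,d in enumerate(np.diff(q,axis=0))])
E
```

```text
12.6 [ 0.562  -0.2246  0.3285] [179.8808  -0.0367  61.9867] [ 0.157   0.114  -1.1382]
arm top z 0.22244192949702976 2246
(577.4625244140625, -192.27999877929688) (117.83760833740234, 26.1264705657959) 61.65742111206055
grip top 973 [ 0.5985 -0.1537  0.2934] [0.0258 0.0263 0.0108]
scene 0.81 [198.4, 133.3] [ 0.5976 -0.1602  0.26  ]
scene 0.61 [361.1, 202.9] [0.5569 0.2432 0.26  ]
scene 0.36 [195.7, 142.1] [ 0.6273 -0.1333  0.26  ]
side 0.97 [298.1, 174.4] [ 0.6094 -0.1369  0.26  ]
side 0.95 [179.3, 192.7] [ 0.333  -0.1371  0.26  ]
[(62, np.float64(1.38), np.float64(-0.93)), (50, np.float64(1.16), np.float64(-1.2)), (38, np.float64(0.89), np.float64(-1.42)), (26, np.float64(0.57), np.float64(-1.57)), (14, np.float64(0.24), np.float64(-1.66)), (2, np.float64(-0.12), np.float64(-1.67)), (-10, np.float64(-0.46), np.float64(-1.61)), (-22, np.float64(-0.79), np.float64(-1.47)), (-34, np.float64(-1.07), np.float64(-1.28)), (-46, np.float64(-1.32), np.float64(-1.03)), (-58, np.float64(-1.5), np.float64(-0.74)), (-70, np.float64(-1.63), np.float64(-0.4)), (-82, np.float64(-1.67), np.float64(-0.06)), (-94, np.float64(-1.65), np.float64(0.29)), (-106, np.float64(-1.55), np.float64(0.63)), (-118, np.float64(-1.38), np.float64(0.93)), (-130, np.float64(-1.16), np.float64(1.2)), (-142, np.float64(-0.89), np.float64(1.42)), (-154, np.float64(-0.57), np.float64(1.57)), (-166, np.float64(-0.24), np.float64(1.66)), (-178, np.float64(0.12), np.float64(1.67)), (-190, np.float64(0.46), np.float64(1.61)), (-202, np.float64(0.79), np.float64(1.47)), (-214, np.float64(1.07), np.float64(1.28)), (-226, np.float64(1.32), np.float64(1.03)), (-238, np.float64(1.5), np.float64(0.74)), (-250, np.float64(1.63), np.float64(0.4)), (-262, np.float64(1.67), np.float64(0.06)), (-274, np.float64(1.65), np.float64(-0.29)), (-286, np.float64(1.55), np.float64(-0.63))]
```

The crank is fully home: the arm top is at 0.2224 m (= 0.176 + 0.046) and the yaw is 61.7°. Next is the grip at (0.599, -0.154).

play_rows --increments '[{"x": 2,"y": 3.5,"z": 0,"wx": 0,"wy": 0,"wz": 0,"hand": 0.4},{"x": 1.7,"y": 3.6,"z": 0,"wx": 0,"wy": 0,"wz": 0,"hand": 0.4},{"x": 0,"y": 0,"z": -2,"wx": 0,"wy": 0,"wz": 0,"hand": 0.4},{"x": 0,"y": 0,"z": -4,"wx": 0,"wy": 0,"wz": 0,"hand": 0.4},{"x": 0,"y": 0,"z": -2.6,"wx": 0,"wy": 0,"wz": 0,"hand": 0},{"x": 0,"y": 0,"z": 0,"wx": 0,"wy": 0,"wz": 0,"hand": -0.8},{"x": 0,"y": 0,"z": 0,"wx": 0,"wy": 0,"wz": 0,"hand": -0.8},{"x": 0,"y": 0,"z": 0,"wx": 0,"wy": 0,"wz": 0,"hand": -0.8}]' --squeeze 40

```text
clock: 13.8
tcp_pos: [0.5992, -0.1536, 0.242]
ee_rot: [179.9, -0.0, 62.0]
ft_force: [-0.7, 0.4, -0.3]
gripper_width: 0.311
```

play_rows --increments '[{"x": 0,"y": 0,"z": 0,"wx": 0,"wy": 0,"wz": 0,"hand": -0.8},{"x": 0,"y": 0,"z": 0,"wx": 0,"wy": 0,"wz": 0,"hand": -0.8},{"x": 1.38,"y": -0.93,"z": -0.02,"wx": 0,"wy": 0,"wz": 0,"hand": -0.8},{"x": 1.16,"y": -1.2,"z": -0.02,"wx": 0,"wy": 0,"wz": 0,"hand": -0.8},{"x": 0.89,"y": -1.42,"z": -0.02,"wx": 0,"wy": 0,"wz": 0,"hand": -0.8}]'

```text
clock: 14.42
tcp_pos: [0.6334, -0.189, 0.2407]
ee_rot: [-180.0, -0.0, 62.0]
ft_force: [-5.1, 1.8, 7.0]
gripper_width: 0.27
```

play_rows --increments '[{"x": 0.57,"y": -1.57,"z": -0.02,"wx": 0,"wy": 0,"wz": 0,"hand": -0.8},{"x": 0.24,"y": -1.66,"z": -0.02,"wx": 0,"wy": 0,"wz": 0,"hand": -0.8},{"x": -0.12,"y": -1.67,"z": -0.02,"wx": 0,"wy": 0,"wz": 0,"hand": -0.8},{"x": -0.46,"y": -1.61,"z": -0.02,"wx": 0,"wy": 0,"wz": 0,"hand": -0.8},{"x": -0.79,"y": -1.47,"z": -0.02,"wx": 0,"wy": 0,"wz": 0,"hand": -0.8},{"x": -1.07,"y": -1.28,"z": -0.02,"wx": 0,"wy": 0,"wz": 0,"hand": -0.8},{"x": -1.32,"y": -1.03,"z": -0.02,"wx": 0,"wy": 0,"wz": 0,"hand": -0.8},{"x": -1.5,"y": -0.74,"z": -0.02,"wx": 0,"wy": 0,"wz": 0,"hand": -0.8}]'

```text
clock: 15.42
tcp_pos: [0.5889, -0.2999, 0.2395]
ee_rot: [179.9, -0.0, 62.0]
ft_force: [2.5, 0.8, 6.0]
gripper_width: 0.273
```

play_rows --increments '[{"x": -1.63,"y": -0.4,"z": -0.02,"wx": 0,"wy": 0,"wz": 0,"hand": -0.8},{"x": -1.67,"y": -0.06,"z": -0.02,"wx": 0,"wy": 0,"wz": 0,"hand": -0.8},{"x": -1.65,"y": 0.29,"z": -0.02,"wx": 0,"wy": 0,"wz": 0,"hand": -0.8},{"x": -1.55,"y": 0.63,"z": -0.02,"wx": 0,"wy": 0,"wz": 0,"hand": -0.8},{"x": -1.38,"y": 0.93,"z": -0.02,"wx": 0,"wy": 0,"wz": 0,"hand": -0.8},{"x": -1.16,"y": 1.2,"z": -0.02,"wx": 0,"wy": 0,"wz": 0,"hand": -0.8},{"x": -0.89,"y": 1.42,"z": -0.02,"wx": 0,"wy": 0,"wz": 0,"hand": -0.8},{"x": -0.57,"y": 1.57,"z": -0.02,"wx": 0,"wy": 0,"wz": 0,"hand": -0.8}]'

```text
clock: 16.42
tcp_pos: [0.4831, -0.2441, 0.2378]
ee_rot: [179.9, 0.0, 61.9]
ft_force: [0.6, -3.0, 5.6]
gripper_width: 0.273
```

play_rows --increments '[{"x": -0.24,"y": 1.66,"z": -0.02,"wx": 0,"wy": 0,"wz": 0,"hand": -0.8},{"x": 0.12,"y": 1.67,"z": -0.02,"wx": 0,"wy": 0,"wz": 0,"hand": -0.8},{"x": 0.46,"y": 1.61,"z": -0.02,"wx": 0,"wy": 0,"wz": 0,"hand": -0.8},{"x": 0.79,"y": 1.47,"z": -0.02,"wx": 0,"wy": 0,"wz": 0,"hand": -0.8},{"x": 1.07,"y": 1.28,"z": -0.02,"wx": 0,"wy": 0,"wz": 0,"hand": -0.8},{"x": 1.32,"y": 1.03,"z": -0.02,"wx": 0,"wy": 0,"wz": 0,"hand": -0.8},{"x": 1.5,"y": 0.74,"z": -0.02,"wx": 0,"wy": 0,"wz": 0,"hand": -0.8},{"x": 1.63,"y": 0.4,"z": -0.02,"wx": 0,"wy": 0,"wz": 0,"hand": -0.8}]'

```text
clock: 17.42
tcp_pos: [0.5505, -0.1447, 0.236]
ee_rot: [180.0, 0.0, 62.0]
ft_force: [-2.2, -4.9, 5.5]
gripper_width: 0.27
```

play_rows --increments '[{"x": 1.67,"y": 0.06,"z": -0.02,"wx": 0,"wy": 0,"wz": 0,"hand": -0.8},{"x": 1.65,"y": -0.29,"z": -0.02,"wx": 0,"wy": 0,"wz": 0,"hand": -0.8},{"x": 1.55,"y": -0.63,"z": -0.02,"wx": 0,"wy": 0,"wz": 0,"hand": -0.8},{"x": 1.38,"y": -0.93,"z": -0.02,"wx": 0,"wy": 0,"wz": 0,"hand": -0.8},{"x": 1.16,"y": -1.2,"z": -0.02,"wx": 0,"wy": 0,"wz": 0,"hand": -0.8},{"x": 0.89,"y": -1.42,"z": -0.02,"wx": 0,"wy": 0,"wz": 0,"hand": -0.8},{"x": 0.57,"y": -1.57,"z": -0.02,"wx": 0,"wy": 0,"wz": 0,"hand": -0.8},{"x": 0.24,"y": -1.66,"z": -0.02,"wx": 0,"wy": 0,"wz": 0,"hand": -0.8}]'

```text
clock: 18.42
tcp_pos: [0.6415, -0.2213, 0.2344]
ee_rot: [-180.0, -0.0, 62.0]
ft_force: [-3.8, 1.9, 6.3]
gripper_width: 0.27
```

play_rows --increments '[{"x": -0.12,"y": -1.67,"z": -0.02,"wx": 0,"wy": 0,"wz": 0,"hand": -0.8},{"x": -0.46,"y": -1.61,"z": -0.02,"wx": 0,"wy": 0,"wz": 0,"hand": -0.8},{"x": -0.79,"y": -1.47,"z": -0.02,"wx": 0,"wy": 0,"wz": 0,"hand": -0.8},{"x": -1.07,"y": -1.28,"z": -0.02,"wx": 0,"wy": 0,"wz": 0,"hand": -0.8}]'

```text
clock: 18.92
tcp_pos: [0.6174, -0.2819, 0.2339]
ee_rot: [179.9, -0.0, 62.0]
ft_force: [1.3, 2.0, 5.7]
gripper_width: 0.272
```

play_rows --increments '[{"x": -1.32,"y": -1.03,"z": -0.02,"wx": 0,"wy": 0,"wz": 0,"hand": -0.8},{"x": -1.5,"y": -0.74,"z": -0.02,"wx": 0,"wy": 0,"wz": 0,"hand": -0.8},{"x": -1.63,"y": -0.4,"z": -0.02,"wx": 0,"wy": 0,"wz": 0,"hand": -0.8},{"x": -1.67,"y": -0.06,"z": -0.02,"wx": 0,"wy": 0,"wz": 0,"hand": -0.8}]'

```text
clock: 19.42
tcp_pos: [0.5556, -0.3047, 0.2332]
ee_rot: [179.9, 0.0, 62.0]
ft_force: [3.1, -1.1, 6.3]
gripper_width: 0.272
```

516° in all, tangential about 3 N: not biting yet.

play_rows --increments '[{"x": -1.65,"y": 0.29,"z": -0.02,"wx": 0,"wy": 0,"wz": 0,"hand": -0.8},{"x": -1.55,"y": 0.63,"z": -0.02,"wx": 0,"wy": 0,"wz": 0,"hand": -0.8},{"x": -1.38,"y": 0.93,"z": -0.02,"wx": 0,"wy": 0,"wz": 0,"hand": -0.8},{"x": -1.16,"y": 1.2,"z": -0.02,"wx": 0,"wy": 0,"wz": 0,"hand": -0.8}]'

```text
clock: 19.92
tcp_pos: [0.4978, -0.2741, 0.2323]
ee_rot: [179.9, 0.0, 61.9]
ft_force: [2.3, -2.4, 5.5]
gripper_width: 0.272
```

play_rows --increments '[{"x": -0.89,"y": 1.42,"z": -0.02,"wx": 0,"wy": 0,"wz": 0,"hand": -0.8},{"x": -0.57,"y": 1.57,"z": -0.02,"wx": 0,"wy": 0,"wz": 0,"hand": -0.8},{"x": -0.24,"y": 1.66,"z": -0.02,"wx": 0,"wy": 0,"wz": 0,"hand": -0.8},{"x": 0.12,"y": 1.67,"z": -0.02,"wx": 0,"wy": 0,"wz": 0,"hand": -0.8}]'

```text
clock: 20.42
tcp_pos: [0.482, -0.2104, 0.2313]
ee_rot: [180.0, 0.0, 61.9]
ft_force: [1.1, -3.5, 6.3]
gripper_width: 0.269
```

612°, at 170°; tangential about 3.3 N: still free.

play_rows --increments '[{"x": 0.46,"y": 1.61,"z": -0.02,"wx": 0,"wy": 0,"wz": 0,"hand": -0.8},{"x": 0.79,"y": 1.47,"z": -0.02,"wx": 0,"wy": 0,"wz": 0,"hand": -0.8},{"x": 1.07,"y": 1.28,"z": -0.02,"wx": 0,"wy": 0,"wz": 0,"hand": -0.8},{"x": 1.32,"y": 1.03,"z": -0.02,"wx": 0,"wy": 0,"wz": 0,"hand": -0.8}]'

```text
clock: 20.92
tcp_pos: [0.5191, -0.1559, 0.2305]
ee_rot: [180.0, -0.0, 62.0]
ft_force: [-1.0, -5.0, 5.4]
gripper_width: 0.275
```

play_rows --increments '[{"x": 1.5,"y": 0.74,"z": -0.02,"wx": 0,"wy": 0,"wz": 0,"hand": -0.8},{"x": 1.63,"y": 0.4,"z": -0.02,"wx": 0,"wy": 0,"wz": 0,"hand": -0.8},{"x": 1.67,"y": 0.06,"z": -0.02,"wx": 0,"wy": 0,"wz": 0,"hand": -0.8},{"x": 1.65,"y": -0.29,"z": -0.02,"wx": 0,"wy": 0,"wz": 0,"hand": -0.8}]'

```text
clock: 21.42
tcp_pos: [0.5837, -0.1472, 0.2295]
ee_rot: [180.0, 0.0, 62.0]
ft_force: [-2.8, -2.6, 5.5]
gripper_width: 0.268
```

708°, at 74°; tangential about 2 N: free.

play_rows --increments '[{"x": 1.55,"y": -0.63,"z": -0.02,"wx": 0,"wy": 0,"wz": 0,"hand": -0.8},{"x": 1.38,"y": -0.93,"z": -0.02,"wx": 0,"wy": 0,"wz": 0,"hand": -0.8},{"x": 1.16,"y": -1.2,"z": -0.02,"wx": 0,"wy": 0,"wz": 0,"hand": -0.8},{"x": 0.89,"y": -1.42,"z": -0.02,"wx": 0,"wy": 0,"wz": 0,"hand": -0.8}]'

```text
clock: 21.92
tcp_pos: [0.6334, -0.189, 0.2287]
ee_rot: [-180.0, -0.0, 62.0]
ft_force: [-4.6, -0.2, 6.4]
gripper_width: 0.273
```

756°, at 26°; tangential about 2 N: free.

play_rows --increments '[{"x": 0.57,"y": -1.57,"z": -0.02,"wx": 0,"wy": 0,"wz": 0,"hand": -0.8},{"x": 0.24,"y": -1.66,"z": -0.02,"wx": 0,"wy": 0,"wz": 0,"hand": -0.8},{"x": -0.12,"y": -1.67,"z": -0.02,"wx": 0,"wy": 0,"wz": 0,"hand": -0.8},{"x": -0.46,"y": -1.61,"z": -0.02,"wx": 0,"wy": 0,"wz": 0,"hand": -0.8}]'

```text
clock: 22.42
tcp_pos: [0.6359, -0.2541, 0.2281]
ee_rot: [180.0, -0.0, 62.0]
ft_force: [-1.7, 2.7, 6.8]
gripper_width: 0.269
```

804°, at -22°; tangential about 2 N: free.

play_rows --increments '[{"x": -0.79,"y": -1.47,"z": -0.02,"wx": 0,"wy": 0,"wz": 0,"hand": -0.8},{"x": -1.07,"y": -1.28,"z": -0.02,"wx": 0,"wy": 0,"wz": 0,"hand": -0.8},{"x": -1.32,"y": -1.03,"z": -0.02,"wx": 0,"wy": 0,"wz": 0,"hand": -0.8},{"x": -1.5,"y": -0.74,"z": -0.02,"wx": 0,"wy": 0,"wz": 0,"hand": -0.8}]'

```text
clock: 22.92
tcp_pos: [0.5889, -0.2999, 0.2275]
ee_rot: [179.9, -0.0, 62.0]
ft_force: [2.1, 0.3, 5.0]
gripper_width: 0.274
```

852°, at -70°; about 2 N: free.

play_rows --increments '[{"x": -1.63,"y": -0.4,"z": -0.02,"wx": 0,"wy": 0,"wz": 0,"hand": -0.8},{"x": -1.67,"y": -0.06,"z": -0.02,"wx": 0,"wy": 0,"wz": 0,"hand": -0.8},{"x": -1.65,"y": 0.29,"z": -0.02,"wx": 0,"wy": 0,"wz": 0,"hand": -0.8},{"x": -1.55,"y": 0.63,"z": -0.02,"wx": 0,"wy": 0,"wz": 0,"hand": -0.8}]'

```text
clock: 23.42
tcp_pos: [0.5234, -0.2955, 0.2267]
ee_rot: [179.9, 0.0, 61.9]
ft_force: [2.3, -2.6, 6.2]
gripper_width: 0.274
```

900°, at -118°; about 3.2 N: free.

play_rows --increments '[{"x": -1.38,"y": 0.93,"z": -0.02,"wx": 0,"wy": 0,"wz": 0,"hand": -0.8},{"x": -1.16,"y": 1.2,"z": -0.02,"wx": 0,"wy": 0,"wz": 0,"hand": -0.8},{"x": -0.89,"y": 1.42,"z": -0.02,"wx": 0,"wy": 0,"wz": 0,"hand": -0.8},{"x": -0.57,"y": 1.57,"z": -0.02,"wx": 0,"wy": 0,"wz": 0,"hand": -0.8}]'

```text
clock: 23.92
tcp_pos: [0.4831, -0.244, 0.2258]
ee_rot: [179.9, 0.0, 61.9]
ft_force: [0.3, -2.6, 6.5]
gripper_width: 0.271
```

948°, at -166°; about 2.6 N: free.

play_rows --increments '[{"x": -0.24,"y": 1.66,"z": -0.02,"wx": 0,"wy": 0,"wz": 0,"hand": -0.8},{"x": 0.12,"y": 1.67,"z": -0.02,"wx": 0,"wy": 0,"wz": 0,"hand": -0.8},{"x": 0.46,"y": 1.61,"z": -0.02,"wx": 0,"wy": 0,"wz": 0,"hand": -0.8},{"x": 0.79,"y": 1.47,"z": -0.02,"wx": 0,"wy": 0,"wz": 0,"hand": -0.8}]'

```text
clock: 24.42
tcp_pos: [0.4948, -0.1792, 0.2249]
ee_rot: [180.0, -0.0, 62.0]
ft_force: [-0.2, -3.3, 5.2]
gripper_width: 0.273
```

996°, at 146°; about 2.8 N: free.

play_rows --increments '[{"x": 1.07,"y": 1.28,"z": -0.02,"wx": 0,"wy": 0,"wz": 0,"hand": -0.8},{"x": 1.32,"y": 1.03,"z": -0.02,"wx": 0,"wy": 0,"wz": 0,"hand": -0.8},{"x": 1.5,"y": 0.74,"z": -0.02,"wx": 0,"wy": 0,"wz": 0,"hand": -0.8},{"x": 1.63,"y": 0.4,"z": -0.02,"wx": 0,"wy": 0,"wz": 0,"hand": -0.8}]'

```text
clock: 24.92
tcp_pos: [0.5505, -0.1447, 0.2239]
ee_rot: [180.0, 0.0, 62.0]
ft_force: [-1.6, -3.8, 4.5]
gripper_width: 0.276
```

1044°, at 98°; about 2 N: free.

play_rows --increments '[{"x": 1.67,"y": 0.06,"z": -0.02,"wx": 0,"wy": 0,"wz": 0,"hand": -0.8},{"x": 1.65,"y": -0.29,"z": -0.02,"wx": 0,"wy": 0,"wz": 0,"hand": -0.8},{"x": 1.55,"y": -0.63,"z": -0.02,"wx": 0,"wy": 0,"wz": 0,"hand": -0.8},{"x": 1.38,"y": -0.93,"z": -0.02,"wx": 0,"wy": 0,"wz": 0,"hand": -0.8}]'

```text
clock: 25.42
tcp_pos: [0.613, -0.1629, 0.2231]
ee_rot: [-180.0, 0.0, 62.0]
ft_force: [-4.4, -0.6, 6.8]
gripper_width: 0.269
```

1092°, at 50°; about 3 N: free.

play_rows --increments '[{"x": 1.16,"y": -1.2,"z": -0.02,"wx": 0,"wy": 0,"wz": 0,"hand": -0.8},{"x": 0.89,"y": -1.42,"z": -0.02,"wx": 0,"wy": 0,"wz": 0,"hand": -0.8},{"x": 0.57,"y": -1.57,"z": -0.02,"wx": 0,"wy": 0,"wz": 0,"hand": -0.8},{"x": 0.24,"y": -1.66,"z": -0.02,"wx": 0,"wy": 0,"wz": 0,"hand": -0.8}]'

```text
clock: 25.92
tcp_pos: [0.6415, -0.2213, 0.2224]
ee_rot: [-180.0, -0.0, 62.0]
ft_force: [-3.6, 2.4, 7.9]
gripper_width: 0.272
```

1140°, at 2°; about 2.5 N: free.

play_rows --increments '[{"x": -0.12,"y": -1.67,"z": -0.02,"wx": 0,"wy": 0,"wz": 0,"hand": -0.8},{"x": -0.46,"y": -1.61,"z": -0.02,"wx": 0,"wy": 0,"wz": 0,"hand": -0.8},{"x": -0.79,"y": -1.47,"z": -0.02,"wx": 0,"wy": 0,"wz": 0,"hand": -0.8},{"x": -1.07,"y": -1.28,"z": -0.02,"wx": 0,"wy": 0,"wz": 0,"hand": -0.8}]'

```text
clock: 26.42
tcp_pos: [0.6173, -0.2819, 0.2219]
ee_rot: [179.9, -0.0, 62.0]
ft_force: [0.9, 1.8, 6.1]
gripper_width: 0.272
```

1188°, at -46°; about 2 N: free.

play_rows --increments '[{"x": -1.32,"y": -1.03,"z": -0.02,"wx": 0,"wy": 0,"wz": 0,"hand": -0.8},{"x": -1.5,"y": -0.74,"z": -0.02,"wx": 0,"wy": 0,"wz": 0,"hand": -0.8},{"x": -1.63,"y": -0.4,"z": -0.02,"wx": 0,"wy": 0,"wz": 0,"hand": -0.8},{"x": -1.67,"y": -0.06,"z": -0.02,"wx": 0,"wy": 0,"wz": 0,"hand": -0.8}]'

```text
clock: 26.92
tcp_pos: [0.5567, -0.3046, 0.2214]
ee_rot: [179.7, -0.0, 62.0]
ft_force: [8.9, -3.0, 3.8]
gripper_width: 0.272
```

The tangential force has jumped to about 9 N at 1236°, so the bite is happening in the last few degrees. One more row to confirm it.

play_rows --increments '[{"x": -1.65,"y": 0.29,"z": -0.02,"wx": 0,"wy": 0,"wz": 0,"hand": -0.8}]'

```text
clock: 27.05
tcp_pos: [0.5402, -0.302, 0.2212]
ee_rot: [179.7, 0.0, 62.0]
ft_force: [10.8, -3.5, 3.0]
gripper_width: 0.27
```

Firm bite at 11.4 N, put at about 1232°. I'm 14° past it, so six more rows (72°) make a quarter turn.

play_rows --increments '[{"x": -1.55,"y": 0.63,"z": -0.02,"wx": 0,"wy": 0,"wz": 0,"hand": -0.8},{"x": -1.38,"y": 0.93,"z": -0.02,"wx": 0,"wy": 0,"wz": 0,"hand": -0.8},{"x": -1.16,"y": 1.2,"z": -0.02,"wx": 0,"wy": 0,"wz": 0,"hand": -0.8},{"x": -0.89,"y": 1.42,"z": -0.02,"wx": 0,"wy": 0,"wz": 0,"hand": -0.8},{"x": -0.57,"y": 1.57,"z": -0.02,"wx": 0,"wy": 0,"wz": 0,"hand": -0.8},{"x": -0.24,"y": 1.66,"z": -0.02,"wx": 0,"wy": 0,"wz": 0,"hand": -0.8},{"x": 0.03,"y": 0.1,"z": 0,"wx": 0,"wy": 0,"wz": 0,"hand": -0.8}]'

```text
clock: 27.92
tcp_pos: [0.4811, -0.2269, 0.2198]
ee_rot: [179.9, 0.1, 62.0]
ft_force: [-6.7, -8.1, 7.8]
gripper_width: 0.271
```

play_rows --increments '[{"x": 0,"y": 0,"z": 0,"wx": 0,"wy": 0,"wz": 0,"hand": 0.1},{"x": 0,"y": 0,"z": 0,"wx": 0,"wy": 0,"wz": 0,"hand": 0.3},{"x": 0,"y": 0,"z": 0,"wx": 0,"wy": 0,"wz": 0,"hand": 0.3},{"x": 0,"y": 0,"z": 2,"wx": 0,"wy": 0,"wz": 0,"hand": 0.3},{"x": 0,"y": 0,"z": 4,"wx": 0,"wy": 0,"wz": 0,"hand": 0.3},{"x": 0,"y": 0,"z": 4,"wx": 0,"wy": 0,"wz": 0,"hand": 0.3},{"x": 0,"y": 0,"z": 2,"wx": 0,"wy": 0,"wz": 0,"hand": 0.3},{"x": 0,"y": 0,"z": 0,"wx": 0,"wy": 0,"wz": 0,"hand": 0.3}]'

```text
clock: 28.92
tcp_pos: [0.4817, -0.2259, 0.3398]
ee_rot: [179.9, -0.0, 62.0]
ft_force: [-0.8, 0.0, -0.5]
gripper_width: 0.654
```

```bash
python3 - <<'E'
from h import *
np.set_printoptions(precision=4,suppress=True)
w=wcap(); s=ctrl.sense(); print(s["clock"],s["tcp_pos"],s["ft_force"],s["gripper_width"])
P,m=wdep(w,.190,.212,(.525,-.224),.1); print("arm top z",np.median(P[:,2]),len(P)); print(cv2.minAreaRect((P[:,:2]*1000).astype(np.float32)))
G,_=wdep(w,.262,.282,(.482,-.226),.03); print("grip",len(G),(G.max(0)+G.min(0))/2,np.ptp(G,axis=0))
c=imaging.capture("scene"); d=imaging.capture("side")
u,v=proj(c,[.562,-.224,.15]).astype(int); o=cv2.resize(c["frame"][v-70:v+70,u-70:u+70],(395,395)); u,v=proj(d,[.562,-.224,.15]).astype(int)
cv2.imwrite("pics/end.png",np.hstack([o,cv2.resize(d["frame"][v-70:v+70,u-70:u+70],(395,395))]))
E
```

```text
28.975 [ 0.4814 -0.2257  0.3386] [ 0.0999 -0.0294 -0.4768] 0.6507116801015432
arm top z 0.20131602376158306 2260
((550.3565673828125, -257.09814453125), (112.84270477294922, 37.972442626953125), 74.27393341064453)Traceback (most recent call last):
  File "<stdin>", line 5, in <module>
    return umr_maximum(a, axis, None, out, keepdims, initial, where)
ValueError: zero-size array to reduction operation maximum which has no identity
```

```bash
python3 - <<'E'
from h import *
np.set_printoptions(precision=4,suppress=True)
w=wcap(); np.savez("w6.npz",**{k:w[k] for k in ["frame","z_map","fx","cx","cy","M"]})
c=imaging.capture("scene"); d=imaging.capture("side")
o=[]
for k in (c,d):
    u,v=proj(k,[.55,-.224,.19]).astype(int); o.append(cv2.resize(k["frame"][v-55:v+55,u-55:u+55],(390,390),interpolation=cv2.INTER_CUBIC))
cv2.imwrite("pics/end.png",np.hstack(o))
P,m=wdep(w,.15,.30,(.562,-.224),.11)
cv2.imwrite("pics/end_w.png",w["frame"])
H,_,_=np.histogram2d(P[:,0],P[:,1],bins=[np.arange(.46,.67,.02),np.arange(-.34,-.11,.02)]); print(H.astype(int))
S=P[P[:,2]>.225]; print(len(S), S.min(0) if len(S) else 0, S.max(0) if len(S) else 0)
E
```

```text
[[  0   0   0   0   0   0   0   0   0   0   0]
 [  0   0   0   0   0   0   0   0   0   0   0]
 [  0   0   0   0   0   0   0   0   0   0   0]
 [  0 168 661 104  26  66   0   0   0   0   0]
 [  0  80 475 282 307 352 364   1   0   0   0]
 [  0   0   0   7 103 221 244   0   0  84 127]
 [  0   0   0   0   0   0  15   0   0  27  46]
 [  0   0   0   0   0   0   0   0   0   0   0]
 [  0   0   0   0   0   0   0   0   0   0   0]
 [  0   0   0   0   0   0   0   0   0   0   0]]
933 [ 0.5248 -0.3116  0.2251] [ 0.5514 -0.2881  0.2765]
```

View pics/end.png

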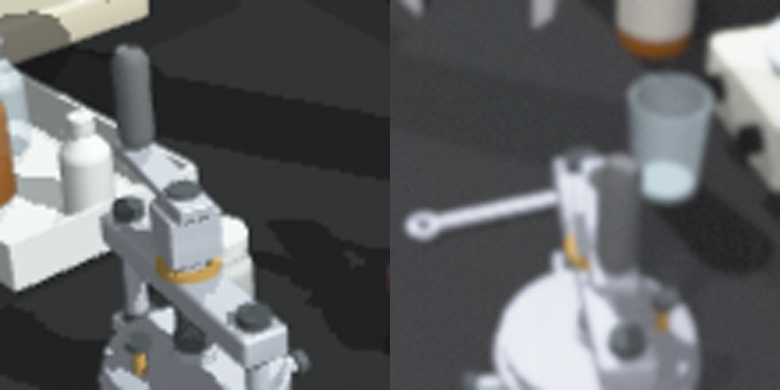

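The check disagrees with the winding. The crank is seated, but its arm points to -107°, not -178°. The arm top dropped 21.1 mm, which fits 1250° (20.8) rather than 1320° (22.0). Either the grip slipped or the crank came back when I let go. Rewinding to -178° is right in both cases, and the torque will show which it was. I'll regrip with the jaw axis along the push direction (yaw 37°).

play_rows --increments '[{"x": 2.8,"y": -3.7,"z": 0,"wx": 0,"wy": 0,"wz": -9,"hand": 0.3},{"x": 2.85,"y": -3.75,"z": 0,"wx": 0,"wy": 0,"wz": -9,"hand": 0.3},{"x": 0,"y": 0,"z": 0,"wx": 0,"wy": 0,"wz": -7,"hand": 0.3},{"x": 0,"y": 0,"z": 0,"wx": 0,"wy": 0,"wz": 0,"hand": 0.3}]'

```text
clock: 29.62
tcp_pos: [0.5377, -0.3004, 0.3376]
ee_rot: [-179.9, 0.1, 37.0]
ft_force: [-0.5, -0.1, -0.4]
gripper_width: 0.652
```

```bash
python3 - <<'E'
from h import *
np.set_printoptions(precision=4,suppress=True)
w=wcap(); s=ctrl.sense(); print(s["clock"],s["tcp_pos"],s["ee_rot"],s["ft_force"],s["joints"])
G,_=wdep(w,.262,.284,(.538,-.30),.03); print("grip top",len(G), len(G) and ((G.max(0)+G.min(0))/2,np.ptp(G,axis=0)))
P,_=wdep(w,.192,.210,(.555,-.25),.06); print("arm z",np.median(P[:,2]),len(P))
P=P[:,:2]-P[:,:2].mean(0); e=np.linalg.svd(P,full_matrices=False)[2][0]; print("arm dir",np.degrees(np.arctan2(e[1],e[0])))
E
```

```text
29.675 [ 0.5377 -0.3001  0.3381] [-179.9421    0.0515   37.1486] [ 0.7183 -0.1503 -0.7504] [ -6.2302  22.3361  45.0012  84.726  -15.825   79.5492 -13.3497]
grip top 703 (array([ 0.5378, -0.3023,  0.2699]), array([0.0267, 0.0265, 0.015 ]))
arm z 0.2015741628078967 2233
arm dir 74.94009278916349
```

play_rows --increments '[{"x": 0,"y": -0.1,"z": -3.5,"wx": 0,"wy": 0,"wz": 0,"hand": 0.3},{"x": 0,"y": 0,"z": -4,"wx": 0,"wy": 0,"wz": 0,"hand": 0.3},{"x": 0,"y": 0,"z": -4.2,"wx": 0,"wy": 0,"wz": 0,"hand": 0.2},{"x": 0,"y": 0,"z": 0,"wx": 0,"wy": 0,"wz": 0,"hand": -0.8},{"x": 0,"y": 0,"z": 0,"wx": 0,"wy": 0,"wz": 0,"hand": -0.8},{"x": 0,"y": 0,"z": 0,"wx": 0,"wy": 0,"wz": 0,"hand": -0.8},{"x": 0,"y": 0,"z": 0,"wx": 0,"wy": 0,"wz": 0,"hand": -0.8},{"x": 0,"y": 0,"z": 0,"wx": 0,"wy": 0,"wz": 0,"hand": -0.8}]' --squeeze 60

```text
clock: 30.68
tcp_pos: [0.5383, -0.3018, 0.2229]
ee_rot: [179.9, -0.0, 37.0]
ft_force: [-0.7, -2.9, 7.2]
gripper_width: 0.27
```

play_rows --increments '[{"x": -0.78,"y": 0.28,"z": -0.01,"wx": 0,"wy": 0,"wz": 0,"hand": -0.8},{"x": -0.77,"y": 0.35,"z": -0.01,"wx": 0,"wy": 0,"wz": 0,"hand": -0.8}]'

```text
clock: 30.92
tcp_pos: [0.5232, -0.2953, 0.2227]
ee_rot: [179.9, -0.1, 37.0]
ft_force: [4.6, -0.9, 5.9]
gripper_width: 0.27
```

play_rows --increments '[{"x": -0.72,"y": 0.43,"z": -0.01,"wx": 0,"wy": 0,"wz": 0,"hand": -0.8},{"x": -0.66,"y": 0.5,"z": -0.01,"wx": 0,"wy": 0,"wz": 0,"hand": -0.8}]'

```text
clock: 31.18
tcp_pos: [0.5096, -0.2861, 0.2226]
ee_rot: [179.8, -0.1, 37.0]
ft_force: [5.5, -1.6, 4.5]
gripper_width: 0.27
```

```bash
cat > arm.py <<'E'
from h import *
np.set_printoptions(precision=4,suppress=True)
w=wcap(); s=ctrl.sense(); t=s["tcp_pos"]; print(s["clock"],t,s["ft_force"],s["moment"])
P,_=wdep(w,.185,.212,(.562,-.2243),.06); print("arm z",np.median(P[:,2]),len(P))
(c,sz,an)=cv2.minAreaRect((P[:,:2]*1000).astype(np.float32)); print("rect",c,sz,an)
Q=P[:,:2]-P[:,:2].mean(0); e=np.linalg.svd(Q,full_matrices=False)[2][0]; print("arm dir",np.degrees(np.arctan2(e[1],e[0])),"hand dir",np.degrees(np.arctan2(t[1]+.2243,t[0]-.562)))
cv2.imwrite("pics/arm%d.png"%(s["clock"]*100),w["frame"])
E
python3 arm.py; ls -t pics | head -1
```

```text
31.225 [ 0.5089 -0.2856  0.2225] [ 4.6105 -2.3486  7.1946] [-0.4335 -1.0893  0.0116]
arm z 0.20110243579076964 5134
rect (548.4467163085938, -238.20008850097656) (81.05503845214844, 38.400184631347656) 49.86559295654297
arm dir -130.40914691183215 hand dir -130.90285693432313
arm3122.png
```

play_rows --increments '[{"x": -0.62,"y": 0.58,"z": -0.01,"wx": 0,"wy": 0,"wz": 0,"hand": -0.8},{"x": -0.54,"y": 0.62,"z": -0.01,"wx": 0,"wy": 0,"wz": 0,"hand": -0.8}]'

```text
clock: 31.48
tcp_pos: [0.4981, -0.2744, 0.2223]
ee_rot: [179.8, -0.1, 37.0]
ft_force: [6.0, -4.4, 5.4]
gripper_width: 0.273
```

play_rows --increments '[{"x": -0.48,"y": 0.69,"z": -0.01,"wx": 0,"wy": 0,"wz": 0,"hand": -0.8},{"x": -0.41,"y": 0.73,"z": -0.01,"wx": 0,"wy": 0,"wz": 0,"hand": -0.8}]'

```text
clock: 31.72
tcp_pos: [0.4892, -0.2605, 0.2222]
ee_rot: [179.8, -0.1, 37.0]
ft_force: [6.1, -5.6, 4.3]
gripper_width: 0.269
```

```bash
python3 arm.py
```

```text
31.775 [ 0.4889 -0.2597  0.2221] [ 4.0774 -5.9229  6.143 ] [-1.6468 -1.1754  0.0207]
arm z 0.2007333340126062 5145
rect (544.38671875, -232.86114501953125) (80.70819091796875, 38.13700485229492) 27.086076736450195
arm dir -152.83140155740608 hand dir -154.1431125958125
```

play_rows --increments '[{"x": -0.57,"y": 1.57,"z": -0.02,"wx": 0,"wy": 0,"wz": 0,"hand": -0.8}]'

```text
clock: 31.9
tcp_pos: [0.4834, -0.2457, 0.222]
ee_rot: [179.8, -0.0, 36.9]
ft_force: [9.0, -7.9, 3.2]
gripper_width: 0.267
```

play_rows --increments '[{"x": -0.24,"y": 1.66,"z": -0.02,"wx": 0,"wy": 0,"wz": 0,"hand": -0.8}]'

```text
clock: 32.02
tcp_pos: [0.4807, -0.229, 0.2218]
ee_rot: [179.8, -0.0, 36.9]
ft_force: [7.3, -11.6, 3.1]
gripper_width: 0.27
```

```bash
python3 arm.py
```

```text
32.075 [ 0.4809 -0.2269  0.2216] [ 0.3471 -8.0312 10.7618] [-2.9499  0.1102  0.0381]
arm z 0.20029789800781483 5016
rect (542.4473266601562, -225.6068115234375) (80.49947357177734, 38.794822692871094) 3.788919448852539
arm dir -174.59751327022343 hand dir -178.15208658578015
```

play_rows --increments '[{"x": 0,"y": -0.06,"z": 0,"wx": 0,"wy": 0,"wz": 0,"hand": -0.8},{"x": 0,"y": 0,"z": 0,"wx": 0,"wy": 0,"wz": 0,"hand": -0.8}]'

```text
clock: 32.33
tcp_pos: [0.4809, -0.229, 0.2217]
ee_rot: [179.8, -0.0, 37.0]
ft_force: [1.6, -6.3, 6.8]
gripper_width: 0.269
```

```bash
python3 arm.py
```

```text
32.375 [ 0.4808 -0.2291  0.2217] [ 1.9531 -5.1405  7.6562] [-1.7156 -0.7201 -0.0162]
arm z 0.20028829144234014 5029
rect (542.5297241210938, -225.4156036376953) (80.99296569824219, 38.672447204589844) 3.3078317642211914
arm dir -174.76933401172897 hand dir -176.63737658428485
```

play_rows --increments '[{"x": 0,"y": -0.06,"z": 0,"wx": 0,"wy": 0,"wz": 0,"hand": -0.8},{"x": 0,"y": 0,"z": 0,"wx": 0,"wy": 0,"wz": 0,"hand": -0.3},{"x": 0,"y": 0,"z": 0,"wx": 0,"wy": 0,"wz": 0,"hand": -0.2}]'

```text
clock: 32.75
tcp_pos: [0.4807, -0.2294, 0.2214]
ee_rot: [179.9, -0.0, 37.0]
ft_force: [3.1, -4.8, 4.0]
gripper_width: 0.395
```

```bash
python3 arm.py
```

```text
32.8 [ 0.4807 -0.2293  0.2214] [ 1.9607 -4.7703  4.438 ] [-1.3325 -0.7145  0.0992]
arm z 0.20028071241542897 5030
rect (542.5614624023438, -227.1460418701172) (80.4755630493164, 38.65531539916992) 8.977932929992676
arm dir -169.59771727851015 hand dir -176.4493725579696
```

play_rows --increments '[{"x": 0,"y": 0,"z": 0,"wx": 0,"wy": 0,"wz": 0,"hand": -0.1},{"x": 0,"y": 0,"z": 0,"wx": 0,"wy": 0,"wz": 0,"hand": 0.1}]'

```text
clock: 33.05
tcp_pos: [0.4807, -0.2292, 0.2213]
ee_rot: [179.9, -0.0, 37.0]
ft_force: [2.7, -4.3, 3.4]
gripper_width: 0.522
```

```bash
python3 arm.py; python3 - <<'E'
from h import *
np.set_printoptions(precision=4,suppress=True)
c=imaging.capture("scene"); d=imaging.capture("side"); o=[]
for k in (c,d):
    u,v=proj(k,[.52,-.23,.2]).astype(int); o.append(cv2.resize(k["frame"][v-60:v+60,u-60:u+60],(390,390),interpolation=cv2.INTER_CUBIC))
cv2.imwrite("pics/rel.png",np.hstack(o))
E
```

```text
33.1 [ 0.4807 -0.2292  0.2213] [ 2.5919 -4.5133  4.8409] [-1.1958 -0.6135  0.0259]
arm z 0.20033390678842478 5021
rect (542.7493896484375, -228.38758850097656) (80.48572540283203, 38.71330261230469) 12.828315734863281
arm dir -164.97544343982005 hand dir -176.52092701426295
```

View pics/rel.png

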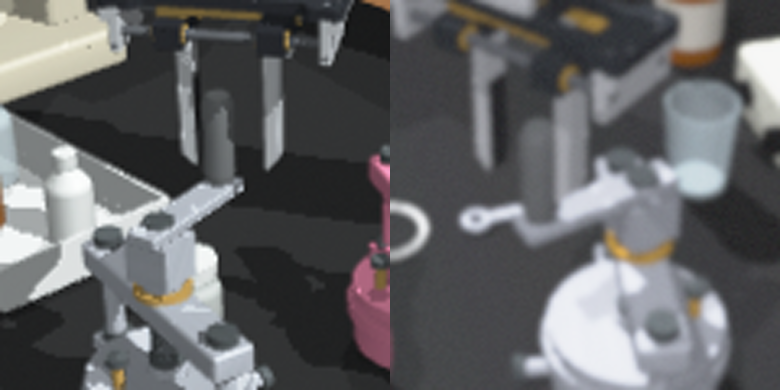

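The crank follows the opening finger back, from -176° to -167°, still pushing about 5 N. I'll see whether it settles when left still, and then when fully free.

play_rows --increments '[{"x": 0,"y": 0,"z": 0,"wx": 0,"wy": 0,"wz": 0,"hand": 0.1},{"x": 0,"y": 0,"z": 0,"wx": 0,"wy": 0,"wz": 0,"hand": 0.1},{"x": 0,"y": 0,"z": 0,"wx": 0,"wy": 0,"wz": 0,"hand": 0.1}]'

```text
clock: 33.58
tcp_pos: [0.4806, -0.229, 0.2212]
ee_rot: [179.9, -0.0, 37.0]
ft_force: [2.2, -4.8, 4.7]
gripper_width: 0.552
```

```bash
python3 arm.py
```

```text
33.625 [ 0.4806 -0.2291  0.2212] [ 3.0544 -4.5139  4.7341] [-1.242  -0.6219  0.0668]
arm z 0.2003310366466617 5032
rect (542.8621826171875, -228.7845458984375) (80.65210723876953, 38.56289291381836) 14.378077507019043
arm dir -163.91177675335854 hand dir -176.65037433756063
```

play_rows --increments '[{"x": 0,"y": 0,"z": 0,"wx": 0,"wy": 0,"wz": 0,"hand": 0.9},{"x": 0,"y": 0,"z": 0,"wx": 0,"wy": 0,"wz": 0,"hand": 0.9},{"x": 0,"y": 0,"z": 0,"wx": 0,"wy": 0,"wz": 0,"hand": 0.9}]'

```text
clock: 34.0
tcp_pos: [0.4801, -0.2283, 0.2207]
ee_rot: [-180.0, -0.0, 37.0]
ft_force: [2.9, -2.6, 2.8]
gripper_width: 0.833
```

```bash
python3 arm.py
```

```text
34.05 [ 0.4801 -0.2282  0.2206] [ 3.3493 -1.5505  2.2335] [-0.7473 -0.5603  0.0666]
arm z 0.2005288115344507 5013
rect (543.8231811523438, -231.76710510253906) (80.558349609375, 38.84830856323242) 24.277433395385742
arm dir -154.59271073029126 hand dir -177.25864671308275
```

The seal springs back elastically. Releasing fast lets the crank run back about 70°; releasing slowly, the push fades to nothing after about 35°. So I'll re-close, wind 24° further (peak about 108° past the bite, well under half a turn), then walk the crank back in the hand until it no longer pushes before opening.

play_rows --increments '[{"x": 0,"y": 0,"z": 0,"wx": 0,"wy": 0,"wz": 0,"hand": 0.2},{"x": 0,"y": 0,"z": 0,"wx": 0,"wy": 0,"wz": 0,"hand": -0.8},{"x": 0,"y": 0,"z": 0,"wx": 0,"wy": 0,"wz": 0,"hand": -0.8},{"x": 0,"y": 0.1,"z": 0,"wx": 0,"wy": 0,"wz": 0,"hand": -0.8},{"x": 0,"y": 0,"z": 0,"wx": 0,"wy": 0,"wz": 0,"hand": -0.8},{"x": 0,"y": 0,"z": 0,"wx": 0,"wy": 0,"wz": 0,"hand": -0.8}]' --squeeze 60

```text
clock: 34.8
tcp_pos: [0.4806, -0.2282, 0.2208]
ee_rot: [179.9, -0.0, 37.0]
ft_force: [8.9, -10.1, -3.0]
gripper_width: 0.311
```

```bash
python3 arm.py; python3 -c "
from h import *
print(ctrl.sense()['gripper_width'])"
```

```text
34.85 [ 0.4807 -0.2283  0.2208] [14.555  -9.9521 -6.4815] [-2.9683 -3.6212 -0.037 ]
arm z 0.2003601906666534 5051
rect (542.4775390625, -225.4949493408203) (80.6874771118164, 38.82182693481445) 5.059317588806152
arm dir -172.98543696176134 hand dir -177.16110545020476
0.2657670364503811
```

play_rows --increments '[{"x": 0.12,"y": 1.67,"z": -0.02,"wx": 0,"wy": 0,"wz": 0,"hand": -0.8},{"x": 0.46,"y": 1.61,"z": -0.02,"wx": 0,"wy": 0,"wz": 0,"hand": -0.8}]'

```text
clock: 35.1
tcp_pos: [0.4859, -0.1961, 0.2205]
ee_rot: [179.8, 0.1, 36.9]
ft_force: [6.7, -13.7, -0.3]
gripper_width: 0.271
```

```bash
python3 arm.py
```

```text
35.15 [ 0.4868 -0.1939  0.2204] [ 2.8147 -9.374   4.2205] [-3.4586 -0.4995 -0.02  ]
arm z 0.19984358107038824 4701
rect (543.4996337890625, -218.32254028320312) (38.965843200683594, 80.74332427978516) 70.03495025634766
arm dir 163.02200290906939 hand dir 158.02924069801537
```

play_rows --increments '[{"x": -0.27,"y": -0.79,"z": 0.01,"wx": 0,"wy": 0,"wz": 0,"hand": -0.8},{"x": -0.19,"y": -0.82,"z": 0.01,"wx": 0,"wy": 0,"wz": 0,"hand": -0.8},{"x": -0.1,"y": -0.83,"z": 0.01,"wx": 0,"wy": 0,"wz": 0,"hand": -0.8},{"x": -0.02,"y": -0.84,"z": 0.01,"wx": 0,"wy": 0,"wz": 0,"hand": -0.8},{"x": 0,"y": 0,"z": 0,"wx": 0,"wy": 0,"wz": 0,"hand": -0.8},{"x": 0,"y": 0,"z": 0,"wx": 0,"wy": 0,"wz": 0,"hand": -0.8}]'

```text
clock: 35.9
tcp_pos: [0.4811, -0.2279, 0.2209]
ee_rot: [179.9, -0.1, 37.0]
ft_force: [9.0, -7.3, -0.0]
gripper_width: 0.273
```

play_rows --increments '[{"x": 0.1,"y": -0.83,"z": 0.01,"wx": 0,"wy": 0,"wz": 0,"hand": -0.8},{"x": 0.18,"y": -0.82,"z": 0.01,"wx": 0,"wy": 0,"wz": 0,"hand": -0.8},{"x": 0,"y": 0,"z": 0,"wx": 0,"wy": 0,"wz": 0,"hand": -0.8},{"x": 0,"y": 0,"z": 0,"wx": 0,"wy": 0,"wz": 0,"hand": -0.8}]'

```text
clock: 36.4
tcp_pos: [0.4836, -0.2441, 0.221]
ee_rot: [179.9, -0.0, 37.0]
ft_force: [7.2, -3.1, 1.8]
gripper_width: 0.266
```

play_rows --increments '[{"x": 0.27,"y": -0.8,"z": 0.01,"wx": 0,"wy": 0,"wz": 0,"hand": -0.8},{"x": 0.35,"y": -0.76,"z": 0.01,"wx": 0,"wy": 0,"wz": 0,"hand": -0.8},{"x": 0,"y": 0,"z": 0,"wx": 0,"wy": 0,"wz": 0,"hand": -0.8},{"x": 0,"y": 0,"z": 0,"wx": 0,"wy": 0,"wz": 0,"hand": -0.8}]'

```text
clock: 36.9
tcp_pos: [0.4894, -0.2597, 0.2212]
ee_rot: [180.0, -0.0, 37.0]
ft_force: [4.1, -1.4, 3.2]
gripper_width: 0.268
```

play_rows --increments '[{"x": 0.28,"y": -0.5,"z": 0.01,"wx": 0,"wy": 0,"wz": 0,"hand": -0.8},{"x": 0.3,"y": -0.48,"z": 0.0,"wx": 0,"wy": 0,"wz": 0,"hand": -0.8},{"x": 0,"y": 0,"z": 0,"wx": 0,"wy": 0,"wz": 0,"hand": -0.8},{"x": 0,"y": 0,"z": 0,"wx": 0,"wy": 0,"wz": 0,"hand": -0.5},{"x": 0,"y": 0,"z": 0,"wx": 0,"wy": 0,"wz": 0,"hand": -0.3},{"x": 0,"y": 0,"z": 0,"wx": 0,"wy": 0,"wz": 0,"hand": -0.1},{"x": 0,"y": 0,"z": 0,"wx": 0,"wy": 0,"wz": 0,"hand": 0.1},{"x": 0,"y": 0,"z": 0,"wx": 0,"wy": 0,"wz": 0,"hand": 0.2}]'

```text
clock: 37.9
tcp_pos: [0.4947, -0.2692, 0.221]
ee_rot: [-180.0, 0.0, 37.0]
ft_force: [0.6, -0.2, -0.5]
gripper_width: 0.591
```

```bash
python3 arm.py
```

```text
37.95 [ 0.4948 -0.2692  0.2211] [-0.8459  0.2976  0.2533] [-0.0536  0.1285 -0.0037]
arm z 0.20087326915353493 5278
rect (545.4361572265625, -234.49026489257812) (81.07032775878906, 38.45233154296875) 34.26023864746094
arm dir -145.7193852381881 hand dir -146.2390662099261
```

The crank is free and stays at -146° with no force on the hand. Withdrawing upward.

play_rows --increments '[{"x": 0,"y": 0,"z": 1.5,"wx": 0,"wy": 0,"wz": 0,"hand": 0.2},{"x": 0,"y": 0,"z": 3,"wx": 0,"wy": 0,"wz": 0,"hand": 0.2},{"x": 0,"y": 0,"z": 4,"wx": 0,"wy": 0,"wz": 0,"hand": 0.2},{"x": 0,"y": 0,"z": 3,"wx": 0,"wy": 0,"wz": 0,"hand": 0.2},{"x": 0,"y": 0,"z": 0,"wx": 0,"wy": 0,"wz": 0,"hand": 0.2},{"x": 0,"y": 0,"z": 0,"wx": 0,"wy": 0,"wz": 0,"hand": 0.2}]'

```text
clock: 38.7
tcp_pos: [0.4947, -0.2691, 0.3361]
ee_rot: [-180.0, -0.0, 37.0]
ft_force: [-0.1, 0.0, -0.5]
gripper_width: 0.597
```

```bash
python3 arm.py && python3 -c "
from h import *
print(ctrl.hand_in())"
```

```text
38.75 [ 0.4946 -0.269   0.3357] [ 0.6201 -0.4157 -0.0039] [-0.0619  0.1658 -0.0174]
arm z 0.20083772165499866 2188
rect (545.7418823242188, -234.57830810546875) (81.1856460571289, 38.01759338378906) 34.140838623046875
arm dir -146.25735392087964 hand dir -146.40790676366345
the job is handed in; nothing more can be done
None
```

The filter is closed and the job is handed in at about 39 s, but the crank did not stay at the quarter-turn mark: it rests about 56° past the bite.

- **Crank and fit:** I took the farther of the two cranks and lowered it onto the steel holder's square. It touched the collar with a push of at most about 17 N. The arm height then showed it fully home.
- **Bite and peak:** I felt a firm bite (9 to 11 N at the grip) after about 3.4 turns. The furthest I wound was about 110° past the bite, more than the quarter turn asked for but well under half a turn.
- **Checks that disagreed:** The task says the screw does not turn back, but it did. After my first release, about 86° past the bite, the crank ran back about 70°. I regripped and rewound, and it began springing back again as I opened the fingers. I closed them, went a little further to the peak, and walked it back in the hand until it stopped pushing, then let go.
- **Last check:** The crank is seated and did not move (-146°) as the gripper rose clear, with no force on the hand. I did not check the bystanders with a final picture or measure how far the lid sank.

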